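# Make up a cutter set on the shaping spindle

## Robot

A 6-joint arm with a two-finger parallel gripper is mounted at the origin on the work surface; the furniture and walls round the work are solid. World frame = base frame: x ahead of the robot, y to its left, z up, the work surface at z = 0. Lengths are in m, angles in rad, forces in N, time in s.
With the tool pointing down it reaches from about 0.35 to 0.725 m from the base axis. Payload 4.3 kg.
Tool frame: the origin (TCP) lies at the very end of the fingers, on their centre line; the grasp point (between the pads) lies manip.hold_point_z behind it (manip.hold_point_z is the distance from the TCP to the grasp point, in m); z points along the fingers, x is the direction in which the jaws open and shut, and the axes are right-handed (so a half turn about z gives the same grasp; the last joint's range is limited). The gripper opens to 85 mm and grips with 20 to 120 N. Pads are 22 mm wide; open, the fingers measure 114 mm over their backs; the gripper's body (76 mm by 85 mm) begins 54 mm behind the grasp point. The pads swing forward as they close: fully open they stand 13 mm farther back than shut.
Start: joints at [1.166, 0.377, 0.081, 1.274, 0, 1.46], TCP at [0.167, 0.55, 0.231] pointing down, gripper open.
Joint ranges: [-2.72, 2.72], [-0.84, 1.66], [-1.02, 1.22], [-1.77, 2.12], [-1.37, 1.28], [-3.14, 3.14]. Speed limits (rad/s): [2.57, 2.57, 3.14, 3.14, 3.14, 3.14].

## Interface

Orientations are given as a unit quaternion [w, x, y, z].
In Python, from cell import manip, cams gives the robot as it stands.
- The arm moves only by the tool step_arm, never from a script. Its argument "commands" is one flat list of numbers, 7 for each row, row after row: the opening, from -1 (shut) to 1 (fully open), then the shift along the tool's x, y, z in mm, then the turn, a rotation vector about the tool's x, y, z in degrees. In form: [hand, tx, ty, tz, wx, wy, wz, hand, tx, ty, tz, wx, wy, wz, ...]. A call has 1 to 5 rows; each row shifts and turns the commanded pose from where the row before left it, along the tool's axes as they then stand; what a row does not reach is not made up. A row lasts 1/12 s, in which the tool goes at most 41.7 mm and 7.16 degrees, less where a joint would pass 70% of its speed; a pose out of reach is approached as far as the arm can. A call is refused whole if a number of a shift passes 41.7 or a number of a turn 7.16, either way. A call with a gripper value outside its range is refused whole. The fingers move at their own pace and stop on an object; "grip_force" is the grip in N (left out, the last holds). Time passes only in rows, so rows that do not move let the fingers close. It gives the time, the measured TCP pose, the force and the opening at its end, in the units of the state.
- manip.sense(): the state, without advancing time (a new reading comes with each control period).
- cams.camera(name): name is "side" or "top"; returns a dict with "img" (480x640x3 uint8, red, green, blue), "fx", "fy", "cx", "cy" (pixels), "position" and "orientation" of the camera in the world. Camera axes: x right, y down, z forward; pixel columns grow to the right and rows downward; lengths in m; the calibration is good to about 2 mm. A picture is of the moment at which its call begins. There is no depth.
- manip.sign_off(): hands the job in, once; it reports no verdict.
The state is a dict: "time": time; "joints": joint angles; "qd": joint speeds; "effort": joint torques, N m; "eef_pos": TCP position; "tool_rot": TCP orientation; "ft_force": force on the tool from outside, world axes, zero at the start; "torque": the same for the moment, N m; "grip_width": finger opening in m.
Only numpy, scipy, OpenCV 4.12 (cv2) and the standard library are available. Lean on these libraries where they do the work, as an engineer would, in place of code of your own. Each camera call takes 0.05 s, during which the arm holds its last target.

## Task

Make up the cutter set on the spindle that stands in the grey stand: first the thick spacer, then the cutter head with its hub upward, then the guide bearing, then the thin spacer that keeps the collar off the bearing's outer race, and last the locking collar, each slid fully down onto the one below. Leave the wax tin, the tape measure and the curved board where they lie.

Things in the scene. Friction and masses are not known exactly. Their poses are not given: they have to be found in the camera images.
- spindle_stand: Fixed stand: grey square foot 110 x 110 x 26 mm, boss with a small lever, and a steel flange 56 mm wide whose top face, where the stack starts, is 40 mm above the origin. On it stands a steel shaft 27 mm in diameter, straight up to 106 mm above the origin, then tapering to a 12 to 14 mm tip at 120 mm. Origin: underside of the foot, on the spindle's axis; z up along it; turn about z is of no matter.
- thick_spacer: Bright steel ring with a dark groove line round its middle, 58 mm outside diameter, 20 mm high, bore 32 mm right through, 0.28 kg. Origin: centre of its underside; z up along the bore. It has 2.5 mm to spare all round on the shaft: once threaded over the tip and let go, it slides down by its own weight, as do all the rings.
- cutter_head: Dark steel disc 54 mm in diameter, 16 mm high, with a bright hub 42 mm wide standing 4 mm higher (20 mm in all), bore 32 mm right through, 0.25 kg. Two knives stick out along its own +x and -x (65 mm over both); along its own y it is a clear 54 mm: hold it there. Origin: centre of its underside; z up along the bore. It lies hub upward at the start.
- guide_bearing: Ball bearing ring: bright outer and inner races with a black seal between, 58 mm outside diameter, 12 mm high, bore 32 mm right through, 0.15 kg. Origin: centre of its underside; z up along the bore.
- thin_spacer: Small bright plain steel ring, 44 mm outside diameter, 8 mm high, bore 32 mm right through, 0.055 kg. Origin: centre of its underside; z up along the bore.
- locking_collar: Dark steel collar with a knurled rim and four small pin holes in its top face, 52 mm outside diameter, 18 mm high, bore 32 mm right through, 0.17 kg. Origin: centre of its underside; z up along the bore.
- wax_tin: Yellow-green round tin, 69 mm across, 59 mm high, a bystander, loose. Origin: centre of its underside.
- tape_measure: Black and yellow pocket tape measure, about 94 x 139 x 41 mm, a bystander, loose. Origin: underside, middle of its outline.
- curved_board: Light wooden board with one curved side, about 179 x 155 x 21 mm, a bystander, loose. Origin: underside, middle of its outline.
Mind the look-alikes: they are no part of the job. What is shaped like the cutter_head but yellow is not meant.

How it is judged:
By the outcome, as a careful person would: the job done as asked, in the order asked, and still so for the second after the job is handed in, with the robot touching nothing.
It also fails if it takes over 120 s, if anything falls off the work surface, if the arm or the gripper's body presses on something with over 40 N, if the wrist force passes 120 N, or if a joint passes its speed limit or range.

## Working session

There is one attempt and no reset: what is moved stays moved. The work goes in short steps, Python scripts to look and compute and a tool call to move; the robot and the scene stay as the last step left them, time stands still between calls to the robot, and variables do not carry over. Pictures are saved under pics/ and viewed, and the job is handed in when it is done.

Besides the shell and the picture viewer there is one more tool, called as name(argument=value, ...) on one line, values as JSON. step_arm: Moves the arm, as the interface text tells. Its arguments: {"type":"object","properties":{"commands":{"type":"array","items":{"type":"number"}},"grip_force":{"type":"number"}},"required":["commands"]}

```bash
ls; mkdir -p pics
python3 - <<'E'
from cell import manip,cams
import cv2
print(manip.sense(), manip.hold_point_z)
for n in("side","top"):
    c=cams.camera(n); cv2.imwrite(f"pics/{n}0.png",c["img"][:,:,::-1]); print(n,{k:v for k,v in c.items() if k!="img"})
E
```

```text
pics
{'time': 0.0, 'joints': array([1.16568898e+00, 3.78086931e-01, 7.96084408e-02, 1.27438568e+00,
       1.92301328e-05, 1.46049384e+00]), 'qd': array([-6.08170560e-04, -1.70968067e-03,  9.52450646e-04,  3.20909312e-05,
       -1.89391808e-04, -6.38653107e-04]), 'effort': array([-1.30954018e-04, -4.63607490e+01,  2.69872999e+01,  2.09695939e-02,
       -1.07618323e-04, -4.86123440e-06]), 'eef_pos': array([0.16679663, 0.54958775, 0.23034048]), 'tool_rot': array([ 5.12314535e-04,  8.03290661e-01,  5.95586304e-01, -8.98118084e-04]), 'ft_force': array([ 0.97522735, -0.6642173 ,  0.13915157]), 'torque': array([ 0.00539863, -0.03677483,  0.02102211]), 'grip_width': 0.08562700213979174} 0.0187
side {'fx': 590.3618219840861, 'fy': 590.3618219840861, 'cx': 319.06999874813613, 'cy': 240.7123345678337, 'position': array([ 0.02117102, -1.17168174,  0.60357087]), 'orientation': array([-0.53245414,  0.81835983, -0.17983919,  0.12015675])}
top {'fx': 528.5703550648649, 'fy': 528.5703550648649, 'cx': 316.4275033014189, 'cy': 242.2428574647664, 'position': array([ 0.45768193, -0.01117233,  1.28675117]), 'orientation': array([ 0.03205924, -0.70551409,  0.70748878, -0.02610938])}
```

View pics/top0.png

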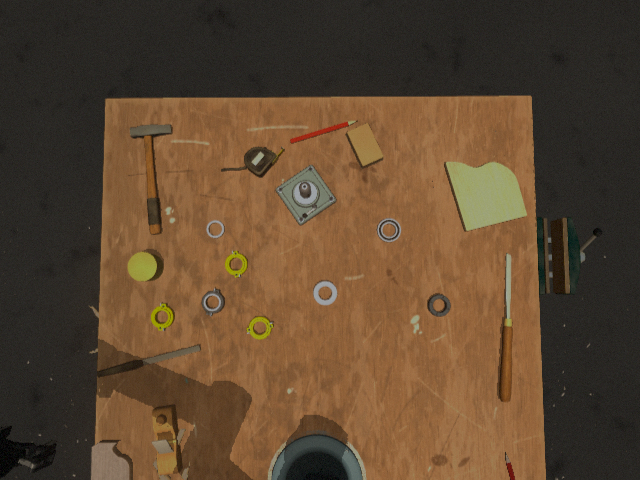

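View pics/side0.png

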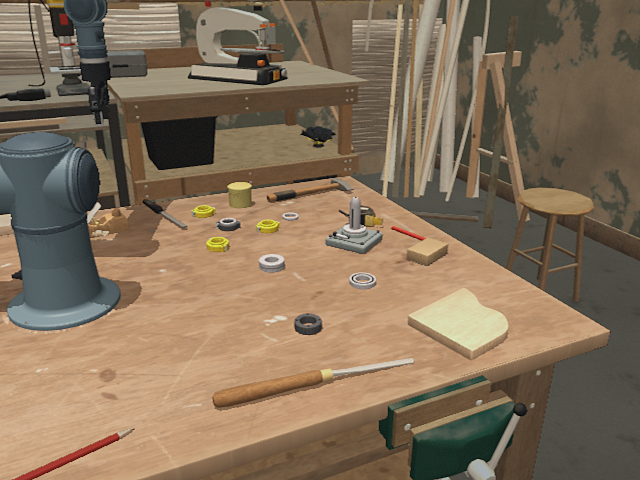

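Run:
```python
import cv2,numpy as np
a=cv2.imread("pics/top0.png")
R=lambda x,y,s=30:cv2.resize(a[y-s:y+s,x-s:x+s],(260,260),interpolation=cv2.INTER_CUBIC)
rows=[[(215,229),(325,293),(389,230)],[(439,305),(213,301),(306,195)]]
cv2.imwrite("pics/crops.png",np.vstack([np.hstack([R(*p) for p in r]) for r in rows]))
```

```text
(no output)
```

View pics/crops.png

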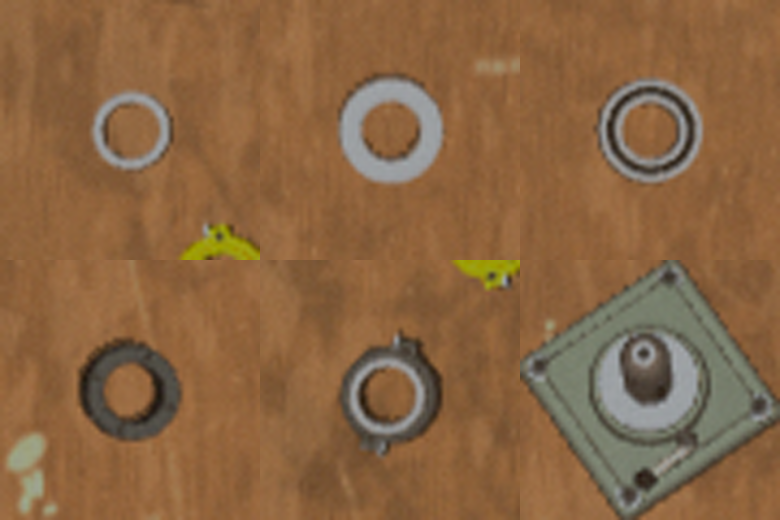

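```bash
cat > h.py <<'E'
import numpy as np
from scipy.spatial.transform import Rotation as Ro
CAL={"side":dict(f=590.3618,c=(319.07,240.7123),p=[ 0.02117102,-1.17168174,0.60357087],q=[-0.53245414,0.81835983,-0.17983919,0.12015675]),
"top":dict(f=528.57036,c=(316.4275,242.24286),p=[0.45768193,-0.01117233,1.28675117],q=[0.03205924,-0.70551409,0.70748878,-0.02610938])}
def RR(q): return Ro.from_quat([q[1],q[2],q[3],q[0]])
def ray(n,u,v,z):
    k=CAL[n]; d=RR(k["q"]).apply([(u-k["c"][0])/k["f"],(v-k["c"][1])/k["f"],1]); p=np.array(k["p"]); return p+d*(z-p[2])/d[2]
def proj(n,P):
    k=CAL[n]; c=RR(k["q"]).inv().apply(np.atleast_2d(P)-k["p"]); return c[:,:2]/c[:,2:]*k["f"]+k["c"]
E
python3 - <<'E'
from h import *
import cv2
P=dict(thin=(215,228.7,.008),thick=(324.8,292.4,.02),bear=(388.6,229.8,.012),coll=(438.6,304.6,.018),cut=(212.9,301.8,.02),flange=(305.6,193.2,.04),tip=(304.0,185.8,.12))
t=np.linspace(0,6.283,40)
a=cv2.imread("pics/side0.png");A=cv2.imread("pics/top0.png")
def ov(img,n,x,y,z,r,f=6,s=30):
    q=proj(n,np.c_[x+r*np.cos(t),y+r*np.sin(t),0*t+z]); c=q.mean(0).astype(int); x0,y0=c-s
    im=cv2.resize(img[y0:y0+2*s,x0:x0+2*s],(260,260),interpolation=cv2.INTER_CUBIC)
    cv2.polylines(im,[np.int32((q-[x0,y0]+.5)*260/(2*s))],True,(0,0,255),1); return im
R=dict(thin=.022,thick=.029,bear=.029,coll=.026,cut=.021,flange=.028,tip=.0065)
S=[];T=[]
for k,(u,v,z) in P.items():
    w=ray("top",u,v,z); print(k,w.round(4), np.arctan2(w[1],w[0]).round(3), np.hypot(*w[:2]).round(3))
    S.append(ov(a,"side",w[0],w[1],z,R[k])); T.append(ov(A,"top",w[0],w[1],z,R[k]))
cv2.imwrite("pics/ovT.png",np.vstack([np.hstack(T[:3]),np.hstack(T[3:6])]))
cv2.imwrite("pics/ovS.png",np.vstack([np.hstack(S[:3]),np.hstack(S[3:6])]))
k1=ray("top",183+145/4.333-.5,271+80/4.333-.5,.012);k2=ray("top",183+116/4.333-.5,271+188/4.333-.5,.012)
d=k1-k2;print("knife",d,np.degrees(np.arctan2(d[1],d[0])), (k1+k2)/2)
E
```

```text
thin [0.5971 0.2465 0.008 ] 0.392 0.646
thick [ 0.442  -0.0203  0.02  ] -0.046 0.443
bear [ 0.5925 -0.1754  0.012 ] -0.288 0.618
coll [ 0.4125 -0.2911  0.018 ] -0.615 0.505
cut [0.4203 0.2468 0.02  ] 0.531 0.487
flange [0.678  0.0247 0.04  ] 0.036 0.678
tip [0.6806 0.026  0.12  ] 0.038 0.681
knife [ 0.05948599 -0.01528557  0.        ] -14.41098843060267 [0.42104333 0.24910995 0.012     ]
```

View pics/ovT.png

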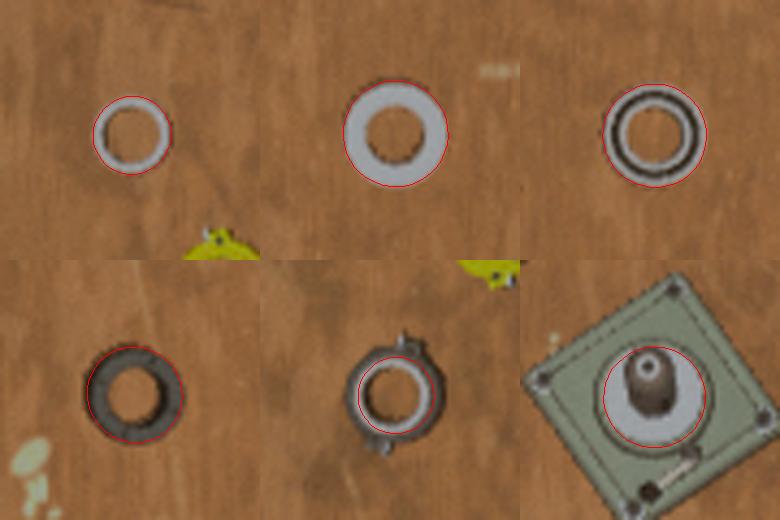

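View pics/ovS.png

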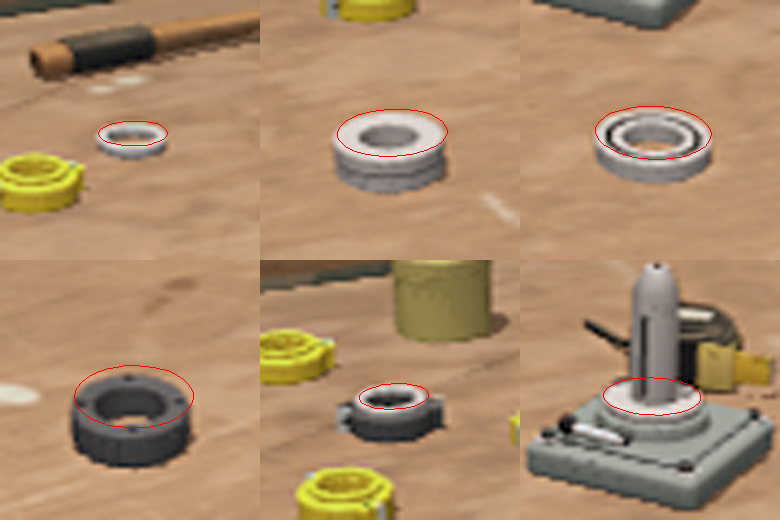

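Run:
```python
from h import *
import cv2
a=cv2.imread("pics/side0.png")
p=np.array([.1668,.5496,.2303]); xd=np.array([.29,.957,0]); 
pts=[p,p+xd*.0428,p-xd*.0428,p+[0,0,.013],p+[0,0,.0187]]
q=proj("side",pts);print(q.round(1))
x0,y0=int(q[0,0])-35,int(q[0,1])-35
im=cv2.resize(a[y0:y0+70,x0:x0+70],(560,560),interpolation=cv2.INTER_CUBIC)
for i in q: cv2.circle(im,tuple(int(t) for t in (i-[x0,y0]+.5)*8),3,(0,0,255),-1)
cv2.imwrite("pics/tcp.png",im)
```

```text
[[103.3 126.2]
 [106.2 122.8]
 [100.3 129.8]
 [102.6 121.5]
 [102.3 119.5]]
```

View pics/tcp.png

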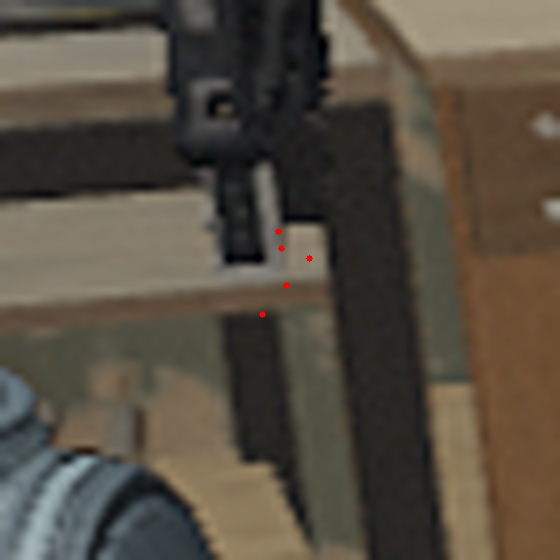

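```bash
cat > p.py <<'E'
import sys
from h import *
from cell import manip
# p.py x y z yawdeg  -> total tool-frame shift mm and rotvec deg from the measured pose
s=manip.sense(); x,y,z,yaw=map(float,sys.argv[1:5])
R0=RR(s["tool_rot"]); a=np.radians(yaw)
Rg=Ro.from_matrix(np.c_[[np.cos(a),np.sin(a),0],[np.sin(a),-np.cos(a),0],[0,0,-1]])
w=(R0.inv()*Rg).as_rotvec(degrees=True)
d=(np.array([x,y,z])-s["eef_pos"])*1000
print("t",round(s["time"],2),"eef",s["eef_pos"].round(4),"F",s["ft_force"].round(1),"grip",round(s["grip_width"],4),"j",s["joints"].round(2))
print("shift now-frame",R0.inv().apply(d).round(1),"goal-frame",Rg.inv().apply(d).round(1),"turn",w.round(2), "rows",round(np.linalg.norm(d)/38,1))
E
python3 p.py 0.442 -0.0203 0.12 75.6
```

```text
t 0.1 eef [0.1668 0.5496 0.2305] F [0.2 0.7 0.1] grip 0.0858 j [1.17 0.38 0.08 1.27 0.   1.46]
shift now-frame [-465.2  428.9  111.2] goal-frame [-483.6  408.3  110.5] turn [-0.01  0.1  -2.49] rows 16.9
```

step_arm(commands=[1, 0, 0, 0, 0, 0, -2.5, 1, -28, 24, 6, 0, 0, 0, 1, -28, 24, 6, 0, 0, 0, 1, -28, 24, 6, 0, 0, 0, 1, -28, 24, 6, 0, 0, 0], grip_force=40)

```text
time: 0.52
eef_pos: [0.2323, 0.4163, 0.2065]
tool_rot: [0.0, 0.79, 0.613, -0.0]
ft_force: [0.4, -0.4, -0.1]
grip_width: 0.0849
```

step_arm(commands=[1, -28, 24, 6, 0, 0, 0, 1, -28, 24, 6, 0, 0, 0, 1, -28, 24, 6, 0, 0, 0, 1, -28, 24, 6, 0, 0, 0, 1, -28, 24, 6, 0, 0, 0])

```text
time: 0.93
eef_pos: [0.3137, 0.2507, 0.1768]
tool_rot: [-0.0, 0.79, 0.613, -0.0]
ft_force: [0.4, 0.4, -0.1]
grip_width: 0.0856
```

step_arm(commands=[1, -28, 24, 6, 0, 0, 0, 1, -28, 24, 6, 0, 0, 0, 1, -28, 24, 6, 0, 0, 0, 1, -28, 24, 6, 0, 0, 0, 1, -28, 24, 6, 0, 0, 0])

```text
time: 1.35
eef_pos: [0.3952, 0.0852, 0.1469]
tool_rot: [-0.0, 0.79, 0.613, -0.0]
ft_force: [0.3, -0.6, 0.3]
grip_width: 0.0857
```

```bash
python3 p.py 0.442 -0.0203 0.06 75.6
```

```text
t 1.35 eef [0.3952 0.0852 0.1469] F [ 0.3 -0.6  0.3] grip 0.0857 j [ 0.06  0.09 -0.52  0.96  0.    0.31]
shift now-frame [-90.6  71.6  86.8] goal-frame [-90.6  71.6  86.9] turn [-0.01 -0.01  0.  ] rows 3.8
```

step_arm(commands=[1, -23, 18, 20, 0, 0, 0, 1, -23, 18, 20, 0, 0, 0, 1, -23, 18, 20, 0, 0, 0, 1, -20, 17, 20, 0, 0, 0, 1, 0, 0, 0, 0, 0, 0])

```text
time: 1.77
eef_pos: [0.4417, -0.0202, 0.0642]
tool_rot: [-0.0, 0.792, 0.611, -0.001]
ft_force: [0.1, -0.2, 0.3]
grip_width: 0.085
```

```bash
cat > see.py <<'E'
import sys,cv2
from h import *
from cell import cams
# see.py tag x y z half_side half_top
tag=sys.argv[1]; P=np.array([list(map(float,sys.argv[2:5]))]); h=[int(sys.argv[5]),int(sys.argv[6])]
out=[]
for n,s in zip(("side","top"),h):
    im=cams.camera(n)["img"][:,:,::-1].copy(); c=proj(n,P)[0].astype(int)
    u=min(max(c[0]-s,0),640-2*s); v=min(max(c[1]-s,0),480-2*s); print(n,"crop origin",u,v,"scale",400/(2*s))
    out.append(cv2.resize(im[v:v+2*s,u:u+2*s],(400,400),interpolation=cv2.INTER_CUBIC))
cv2.imwrite(f"pics/{tag}.png",np.hstack(out))
E
python3 p.py 0.442 -0.0203 0.001 75.6; python3 see.py a1 .442 -.02 .04 50 40
```

```text
t 1.77 eef [ 0.4417 -0.0202  0.0642] F [ 0.1 -0.2  0.3] grip 0.085 j [-0.19  0.25 -0.57  0.76 -0.    0.07]
shift now-frame [ 0.1  0.4 63.2] goal-frame [-0.   0.3 63.2] turn [-0.14  0.1  -0.28] rows 1.7
side crop origin 221 200 scale 4.0
top crop origin 284 252 scale 5.0
```

View pics/a1.png

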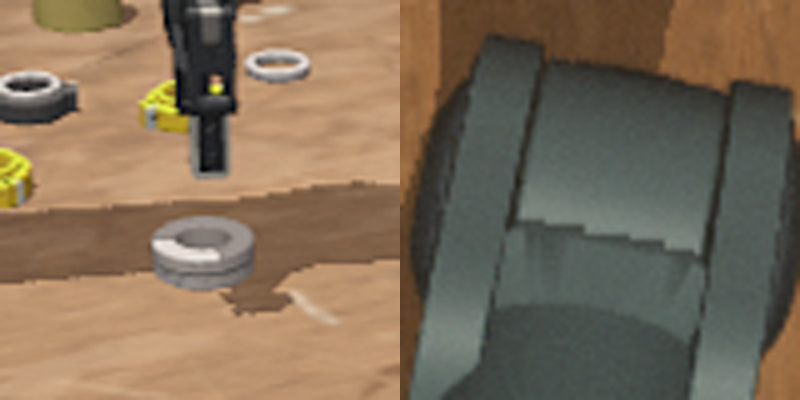

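step_arm(commands=[1, 0, 0, 31, 0, 0, 0, 1, 0, 0, 31, 0, 0, 0, 1, 0, 0, 0, 0, 0, 0])

```text
time: 2.12
eef_pos: [0.4377, -0.0151, 0.0022]
tool_rot: [-0.003, 0.79, 0.614, -0.002]
ft_force: [-1.2, -0.1, -0.7]
grip_width: 0.0857
```

step_arm(commands=[-1, 0, 0, 0, 0, 0, 0, -1, 0, 0, 0, 0, 0, 0, -1, 0, 0, 0, 0, 0, 0, -1, 0, 0, 0, 0, 0, 0, -1, 0, 0, 0, 0, 0, 0])

```text
time: 2.53
eef_pos: [0.4426, -0.0173, 0.0078]
tool_rot: [0.001, 0.79, 0.613, 0.0]
ft_force: [-4.2, -1.7, 9.1]
grip_width: 0.0566
```

```bash
python3 p.py 0.442 -0.0203 0.15 75.6; python3 see.py a2 .442 -.02 .03 40 40
```

```text
t 2.53 eef [ 0.4426 -0.0173  0.0078] F [-4.2 -1.7  9.1] grip 0.0566 j [-0.18  0.33 -0.64  0.6  -0.    0.07]
shift now-frame [  -3.2    0.5 -142.2] goal-frame [  -3.     0.2 -142.2] turn [0.14 0.09 0.04] rows 3.7
side crop origin 231 214 scale 5.0
top crop origin 284 252 scale 5.0
```

View pics/a2.png

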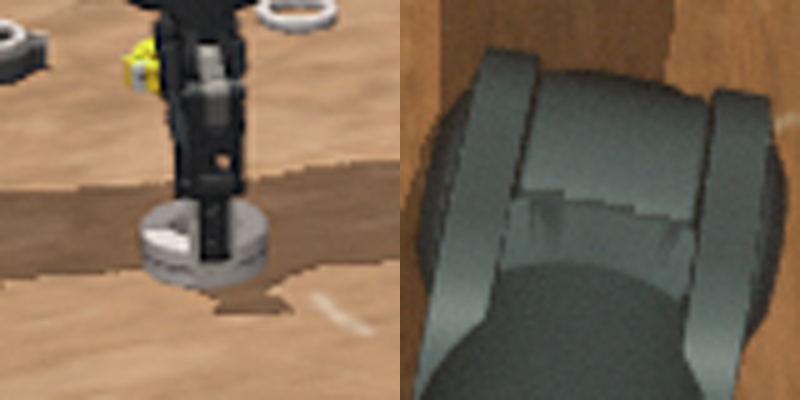

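step_arm(commands=[-1, 0, 0, 0, 0, 0, 0, -1, 0, 0, -20, 0, 0, 0, -1, 0, 0, -38, 0, 0, 0, -1, 0, 0, -38, 0, 0, 0, -1, 0, 0, 0, 0, 0, 0])

```text
time: 3.05
eef_pos: [0.4473, -0.0173, 0.1095]
tool_rot: [0.005, 0.79, 0.613, 0.005]
ft_force: [1.5, -0.2, -1.3]
grip_width: 0.0565
```

```bash
python3 p.py 0.68 0.0255 0.165 75.6; python3 see.py a3 .442 -.02 .11 40 60
```

```text
t 3.05 eef [ 0.4473 -0.0173  0.1095] F [ 1.5 -0.2 -1.3] grip 0.0565 j [-0.18  0.19 -0.5   0.86  0.    0.07]
shift now-frame [ 99.2 215.5 -52.4] goal-frame [ 99.3 214.7 -55.5] turn [ 0.78 -0.1   0.05] rows 6.4
side crop origin 230 181 scale 5.0
top crop origin 264 232 scale 3.3333333333333335
```

View pics/a3.png

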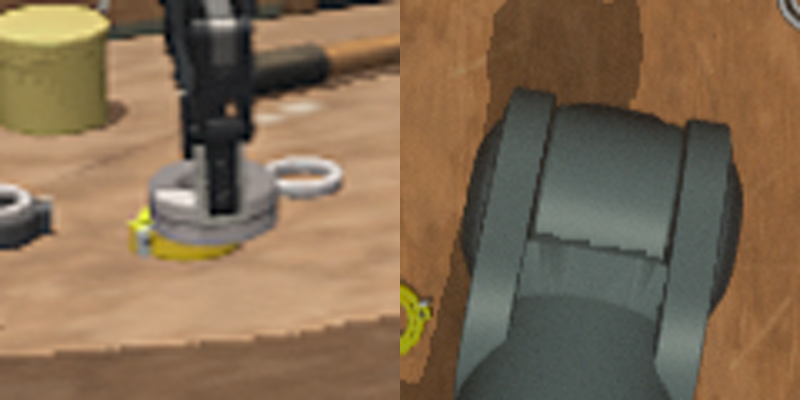

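step_arm(commands=[-1, 14, 30, -8, 0, 0, 0, -1, 14, 30, -8, 0, 0, 0, -1, 14, 30, -8, 0, 0, 0, -1, 14, 30, -8, 0, 0, 0, -1, 14, 30, -8, 0, 0, 0])

```text
time: 3.57
eef_pos: [0.6043, 0.0145, 0.1399]
tool_rot: [-0.001, 0.79, 0.613, -0.001]
ft_force: [0.8, -1.1, -2.1]
grip_width: 0.0562
```

step_arm(commands=[-1, 14, 30, -8, 0, 0, 0, -1, 13, 25, -6, 0, 0, 0, -1, 0, 0, 0, 0, 0, 0, -1, 0, 0, 0, 0, 0, 0])

```text
time: 3.9
eef_pos: [0.6648, 0.0268, 0.1531]
tool_rot: [-0.001, 0.79, 0.613, -0.001]
ft_force: [-0.4, -0.2, -3.0]
grip_width: 0.0563
```

```bash
python3 p.py 0.679 0.0255 0.165 75.6; python3 see.py a4 .68 .025 .13 40 40
```

```text
t 3.9 eef [0.6648 0.0268 0.1531] F [-0.4 -0.2 -3. ] grip 0.0563 j [-0.06  0.6   0.23  1.21  0.    0.2 ]
shift now-frame [  2.3  14.1 -11.9] goal-frame [  2.3  14.1 -11.9] turn [-0.13  0.01  0.06] rows 0.5
side crop origin 315 152 scale 5.0
top crop origin 264 145 scale 5.0
```

View pics/a4.png

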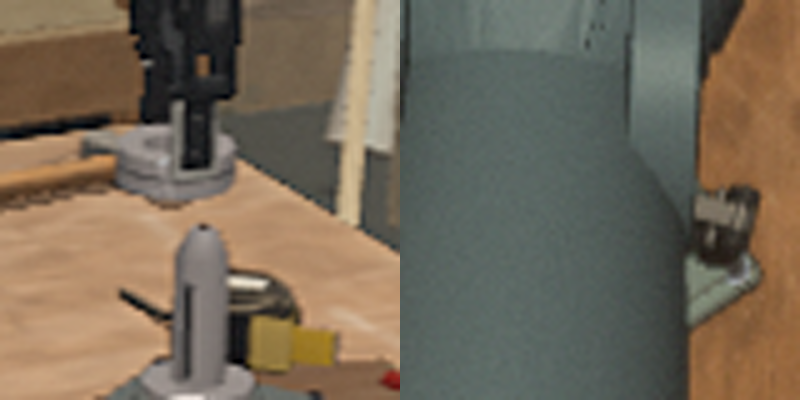

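step_arm(commands=[-1, 2, 14, -6, 0, 0, 0, -1, 0, 0, 0, 0, 0, 0, -1, 0, 0, 0, 0, 0, 0])

```text
time: 4.25
eef_pos: [0.6776, 0.0244, 0.1611]
tool_rot: [-0.0, 0.79, 0.613, -0.0]
ft_force: [0.3, -0.6, -3.0]
grip_width: 0.0561
```

```bash
cat > ov.py <<'E'
import sys,cv2
from h import *
from cell import cams,manip
# ov.py tag half ; circles: x y z r ...
tag=sys.argv[1]; s=int(sys.argv[2]); v=list(map(float,sys.argv[3:])); C=[v[i:i+4] for i in range(0,len(v),4)]
im=cams.camera("side")["img"][:,:,::-1].copy(); c=proj("side",[C[0][:3]])[0].astype(int); x0,y0=c-s; f=560/(2*s)
o=cv2.resize(im[y0:y0+2*s,x0:x0+2*s],(560,560),interpolation=cv2.INTER_CUBIC)
t=np.linspace(0,6.283,50)
for i,(x,y,z,r) in enumerate(C):
    q=proj("side",np.c_[x+r*np.cos(t),y+r*np.sin(t),0*t+z]); cv2.polylines(o,[np.int32((q-[x0,y0]+.5)*f)],True,[(0,0,255),(0,255,0),(255,0,255),(0,255,255),(255,0,0)][i%5],1)
cv2.imwrite(f"pics/{tag}.png",o); sn=manip.sense(); print(sn["eef_pos"].round(4),sn["grip_width"].round(4),sn["ft_force"].round(1))
E
python3 p.py 0.679 0.0255 0.165 75.6
python3 ov.py a5 40 .679 .0255 .14 .001  .679 .0255 .12 .0065 .679 .0255 .106 .0135 .679 .0255 .04 .0135 .679 .0255 .174 .029
```

```text
t 4.25 eef [0.6776 0.0244 0.1611] F [ 0.3 -0.6 -3. ] grip 0.0561 j [-0.06  0.62  0.29  1.24  0.    0.19]
shift now-frame [ 1.4  1.1 -3.9] goal-frame [ 1.4  1.1 -3.9] turn [-0.04  0.   -0.02] rows 0.1Traceback (most recent call last):
  File "ov.py", line 11, in <module>
    cv2.imwrite(f"pics/{tag}.png",o); sn=manip.sense(); print(sn["eef_pos"].round(4),sn["grip_width"].round(4),sn["ft_force"].round(1))
                                                                                     ^^^^^^^^^^^^^^^^^^^^^^
AttributeError: 'float' object has no attribute 'round'
```

View pics/a5.png

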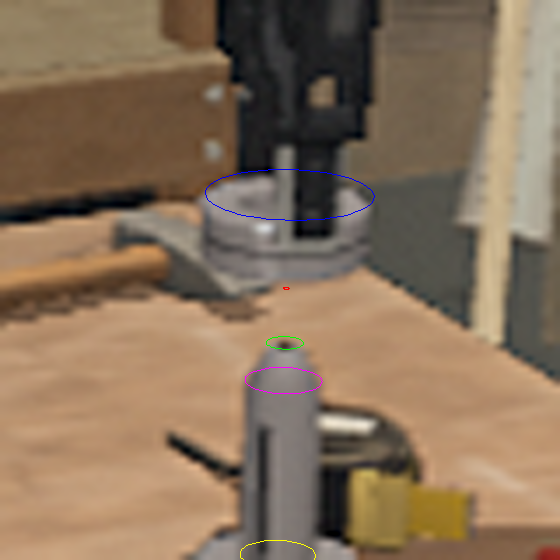

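step_arm(commands=[-1, 1, 1, 10, 0, 0, 0, -1, 0, 0, 20, 0, 0, 0, -1, 0, 0, 20, 0, 0, 0, -1, 0, 0, 15, 0, 0, 0, -1, 0, 0, 0, 0, 0, 0])

```text
time: 4.72
eef_pos: [0.6771, 0.0255, 0.0917]
tool_rot: [-0.002, 0.79, 0.613, -0.002]
ft_force: [-0.8, -0.7, -2.7]
grip_width: 0.0563
```

```bash
sed -i 's/sn\["grip_width"\].round(4)/sn["grip_width"]/' ov.py; python3 p.py 0.679 0.0255 0.165 75.6
python3 ov.py a6 40 .678 .0255 .10 .001
```

```text
t 4.72 eef [0.6771 0.0255 0.0917] F [-0.8 -0.7 -2.7] grip 0.0563 j [-0.06  0.66  0.17  1.09  0.    0.2 ]
shift now-frame [  0.4   1.5 -73.3] goal-frame [  0.5   1.9 -73.3] turn [-0.32  0.05  0.  ] rows 1.9
[0.6776 0.0255 0.0938] 0.05612663664294017 [-0.4  0.2 -3. ]
```

View pics/a6.png

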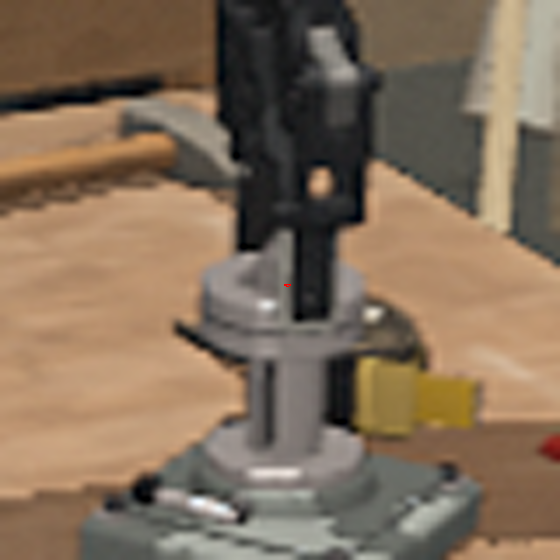

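Ring is threaded over the shaft, no contact force. Open and rise.

step_arm(commands=[1, 0, 0, 0, 0, 0, 0, 1, 0, 0, 0, 0, 0, 0, 1, 0, 0, 0, 0, 0, 0, 1, 0, 0, 0, 0, 0, 0, 1, 0, 0, 0, 0, 0, 0])

```text
time: 5.18
eef_pos: [0.6804, 0.0253, 0.0975]
tool_rot: [0.001, 0.79, 0.613, 0.001]
ft_force: [-0.9, -0.7, -0.6]
grip_width: 0.0854
```

step_arm(commands=[1, 0, 0, -35, 0, 0, 0, 1, 0, 0, -35, 0, 0, 0, 1, 0, 0, -15, 0, 0, 0])

```text
time: 5.43
eef_pos: [0.6814, 0.0253, 0.1865]
tool_rot: [0.002, 0.79, 0.613, 0.002]
ft_force: [1.0, 0.0, 1.2]
grip_width: 0.0853
```

```bash
python3 p.py 0.4203 0.2468 0.08 75.6
python3 ov.py a7 40 .678 .0255 .07 .001 .678 .0255 .06 .029
```

```text
t 5.43 eef [0.6814 0.0253 0.1865] F [1.  0.  1.2] grip 0.0853 j [-0.06  0.61  0.35  1.3   0.    0.2 ]
shift now-frame [ 149.5 -308.6  104.8] goal-frame [ 149.6 -308.   106.5] turn [ 0.34 -0.07  0.01] rows 9.4
[0.6829 0.0252 0.1889] 0.08509310783964741 [-0.3  0.8  2.3]
```

View pics/a7.png

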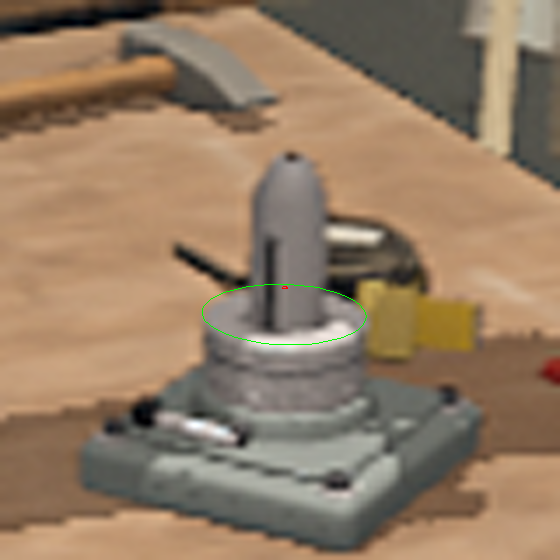

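step_arm(commands=[1, 15, -31, 8, 0, 0, 0, 1, 15, -31, 8, 0, 0, 0, 1, 15, -31, 8, 0, 0, 0, 1, 15, -31, 8, 0, 0, 0, 1, 15, -31, 8, 0, 0, 0])

```text
time: 5.9
eef_pos: [0.547, 0.1373, 0.1412]
tool_rot: [0.0, 0.79, 0.613, 0.0]
ft_force: [-0.1, 0.6, -0.5]
grip_width: 0.0855
```

step_arm(commands=[1, 15, -31, 8, 0, 0, 0, 1, 15, -31, 8, 0, 0, 0, 1, 15, -31, 8, 0, 0, 0, 1, 15, -31, 8, 0, 0, 0, 1, 12, -28, 8, 0, 0, 0])

```text
time: 6.32
eef_pos: [0.4174, 0.2452, 0.1013]
tool_rot: [-0.0, 0.79, 0.613, 0.001]
ft_force: [-0.1, 0.6, 0.5]
grip_width: 0.0855
```

step_arm(commands=[1, 0, 0, 0, 0, 0, 0, 1, 0, 0, 0, 0, 0, 0])

```text
time: 6.48
eef_pos: [0.4173, 0.2445, 0.1011]
tool_rot: [-0.0, 0.789, 0.614, -0.001]
ft_force: [0.2, -0.1, -0.1]
grip_width: 0.0856
```

```bash
python3 p.py 0.4205 0.2472 0.05 75.6
```

```text
t 6.48 eef [0.4173 0.2445 0.1011] F [ 0.2 -0.1 -0.1] grip 0.0856 j [ 0.4   0.28 -0.41  0.88 -0.    0.65]
shift now-frame [ 3.4  2.5 51.1] goal-frame [ 3.4  2.5 51.1] turn [-0.04  0.05  0.17] rows 1.3
```

step_arm(commands=[1, 3.4, 2.5, 30, 0, 0, 0, 1, 0, 0, 30, 0, 0, 0, 1, 0, 0, 0, 0, 0, 0])

```text
time: 6.73
eef_pos: [0.4205, 0.245, 0.0377]
tool_rot: [-0.001, 0.791, 0.612, -0.003]
ft_force: [-0.9, -0.7, 0.1]
grip_width: 0.0855
```

```bash
python3 p.py 0.4205 0.2472 0.003 75.6;python3 ov.py b1 40 .4205 .2472 .03 .001
```

```text
t 6.73 eef [0.4205 0.245  0.0377] F [-0.9 -0.7  0.1] grip 0.0855 j [ 0.4   0.36 -0.48  0.73 -0.    0.65]
shift now-frame [ 2.3 -0.4 34.7] goal-frame [ 2.2 -0.6 34.7] turn [-0.24  0.21 -0.07] rows 0.9
[0.4209 0.2452 0.0396] 0.08522090387613562 [ 0.7 -0.2  0.6]
```

View pics/b1.png

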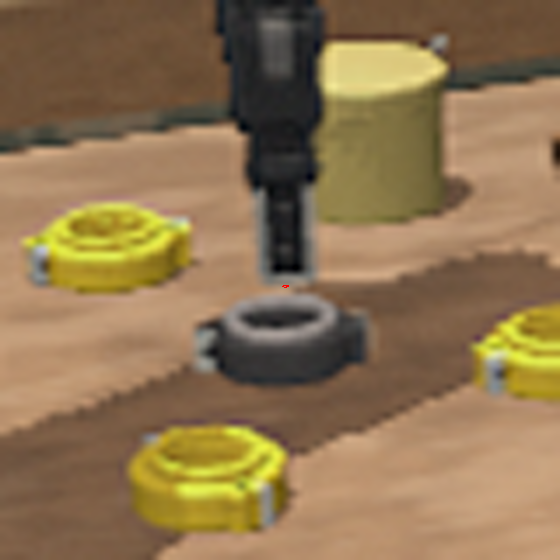

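step_arm(commands=[1, 2, 0, 18, 0, 0, 0, 1, 0, 0, 16, 0, 0, 0, 1, 0, 0, 0, 0, 0, 0])

```text
time: 7.03
eef_pos: [0.4227, 0.2479, 0.0069]
tool_rot: [-0.0, 0.79, 0.613, -0.001]
ft_force: [-1.2, -0.6, -0.5]
grip_width: 0.0852
```

step_arm(commands=[-1, 0, 0, 0, 0, 0, 0, -1, 0, 0, 0, 0, 0, 0, -1, 0, 0, 0, 0, 0, 0, -1, 0, 0, 0, 0, 0, 0, -1, 0, 0, 0, 0, 0, 0])

```text
time: 7.45
eef_pos: [0.4242, 0.2485, 0.0097]
tool_rot: [0.001, 0.79, 0.613, 0.001]
ft_force: [-1.4, -4.0, 10.2]
grip_width: 0.051
```

step_arm(commands=[-1, 0, 0, -20, 0, 0, 0, -1, 0, 0, -38, 0, 0, 0, -1, 0, 0, -38, 0, 0, 0, -1, 0, 0, -20, 0, 0, 0, -1, 0, 0, 0, 0, 0, 0])

```text
time: 7.87
eef_pos: [0.4265, 0.2503, 0.1293]
tool_rot: [0.001, 0.79, 0.613, 0.005]
ft_force: [0.6, -0.1, -3.4]
grip_width: 0.0504
```

```bash
python3 p.py 0.678 0.0255 0.162 75.6;python3 ov.py b2 40 .4205 .2472 .11 .001
```

```text
t 7.87 eef [0.4265 0.2503 0.1293] F [ 0.6 -0.1 -3.4] grip 0.0504 j [ 0.4   0.27 -0.35  0.94  0.    0.65]
shift now-frame [-155.   299.7  -31.2] goal-frame [-155.2  299.5  -32.7] turn [ 0.48 -0.38  0.01] rows 8.9
[0.4252 0.2497 0.1266] 0.05036418792796171 [ 0.3  0.3 -3.2]
```

View pics/b2.png

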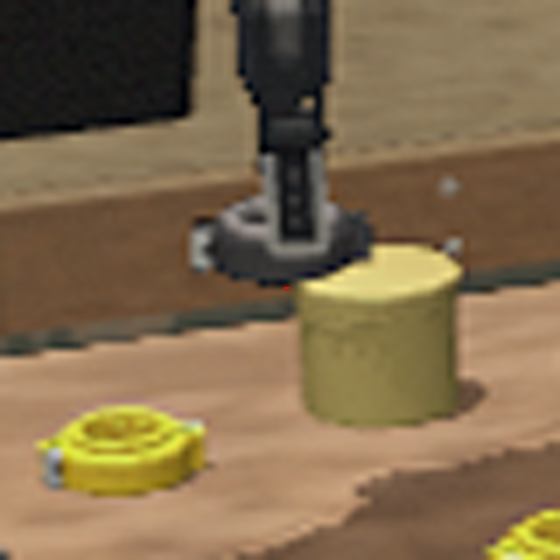

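step_arm(commands=[-1, -15, 30, -4, 0, 0, 0, -1, -15, 30, -4, 0, 0, 0, -1, -15, 30, -4, 0, 0, 0, -1, -15, 30, -4, 0, 0, 0, -1, -15, 30, -4, 0, 0, 0])

```text
time: 8.33
eef_pos: [0.5488, 0.1374, 0.1415]
tool_rot: [-0.001, 0.79, 0.613, -0.001]
ft_force: [0.7, 0.5, -2.0]
grip_width: 0.0504
```

step_arm(commands=[-1, -15, 30, -4, 0, 0, 0, -1, -15, 30, -4, 0, 0, 0, -1, -15, 30, -4, 0, 0, 0, -1, -15, 30, -4, 0, 0, 0, -1, -15, 24, -4, 0, 0, 0])

```text
time: 8.75
eef_pos: [0.6705, 0.0287, 0.1609]
tool_rot: [-0.001, 0.79, 0.613, -0.001]
ft_force: [-0.1, -0.3, -3.0]
grip_width: 0.0507
```

step_arm(commands=[-1, 0, 0, 0, 0, 0, 0, -1, 0, 0, 0, 0, 0, 0])

```text
time: 8.92
eef_pos: [0.67, 0.0289, 0.1608]
tool_rot: [-0.001, 0.791, 0.612, -0.001]
ft_force: [-0.4, 0.4, -1.4]
grip_width: 0.0508
```

```bash
python3 p.py 0.678 0.0255 0.162 75.6;python3 ov.py b3 40 .678 .0255 .14 .001 .678 .0255 .12 .0065 .678 .0255 .106 .0135 .678 .0255 .178 .021 .678 .0255 .174 .027
```

```text
t 8.92 eef [0.67   0.0289 0.1608] F [-0.4  0.4 -1.4] grip 0.0508 j [-0.05  0.6   0.26  1.23  0.    0.2 ]
shift now-frame [-1.3  8.6 -1.2] goal-frame [-1.3  8.6 -1.2] turn [-0.18  0.02 -0.13] rows 0.2
[0.669 0.03  0.161] 0.05076769578139725 [-0.7  0.3 -2.5]
```

View pics/b3.png

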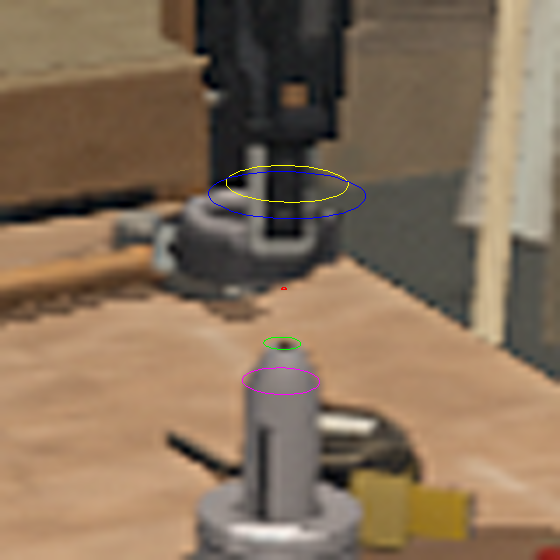

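```bash
python3 - <<'E'
from h import *
x0,y0=proj("side",[[.678,.0255,.14]])[0].astype(int)-40
f=7
e=np.array([.669,.03,.161]); a=np.array([.2487,.9686,0])
for n,P in dict(tcp=e,near=e-a*.0265,far=e+a*.0265,c10=e+[0,0,.01]).items(): print(n,((proj("side",[P])[0]-[x0,y0]+.5)*f).round())
# image shift per +10mm tool y at this place
ty=np.array([.9686,-.2487,0]);print((proj("side",[e+ty*.01])-proj("side",[e]))*f, (proj("side",[e+[0,0,.01]])-proj("side",[e]))*f)
E
python3 - <<'E'
import cv2
a=cv2.imread("pics/b3.png");cv2.imwrite("pics/b3z.png",cv2.resize(a[140:320,140:400],(780,540),interpolation=cv2.INTER_CUBIC))
E
```

```text
tcp [257. 231.]
near [275. 254.]
far [239. 207.]
c10 [257. 203.]
[[28.19350201 -1.51171312]] [[  0.78806604 -27.78956552]]
```

View pics/b3z.png

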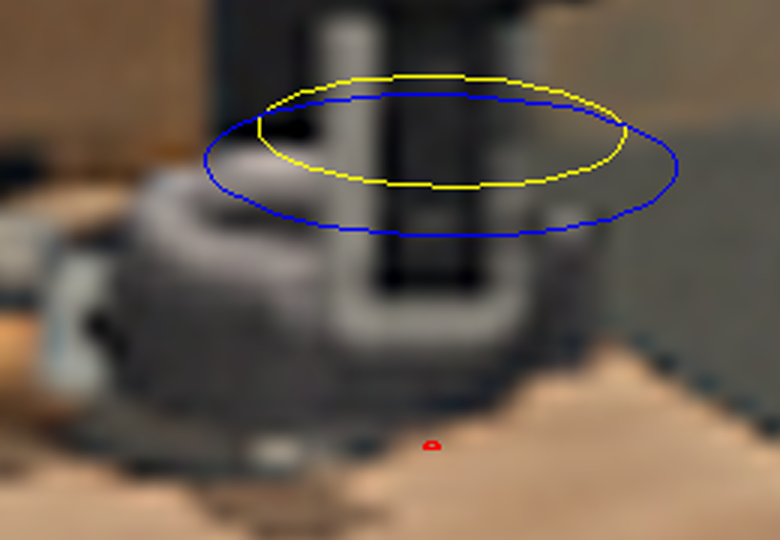

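step_arm(commands=[-1, -2, 8, 0, 0, 0, 0, -1, -2, 0, 0, 0, 0, 0, -1, 0, 0, 0, 0, 0, 0], grip_force=60)

```text
time: 9.22
eef_pos: [0.6755, 0.0251, 0.1623]
tool_rot: [-0.001, 0.79, 0.613, -0.001]
ft_force: [-0.5, -0.5, -2.2]
grip_width: 0.0492
```

```bash
python3 p.py 0.678 0.0255 0.162 75.6;python3 ov.py b4 40 .678 .0255 .14 .001 .678 .0255 .12 .0065 .678 .0255 .106 .0135 .678 .0255 .170 .021 .678 .0255 .166 .027
```

```text
t 9.22 eef [0.6755 0.0251 0.1623] F [-0.5 -0.5 -2.2] grip 0.0492 j [-0.06  0.62  0.29  1.24  0.    0.19]
shift now-frame [1.  2.3 0.3] goal-frame [1.  2.3 0.3] turn [-0.13  0.02  0.06] rows 0.1
[0.6756 0.0253 0.1626] 0.04932905907383654 [ 0.1 -0.3 -2.1]
```

View pics/b4.png

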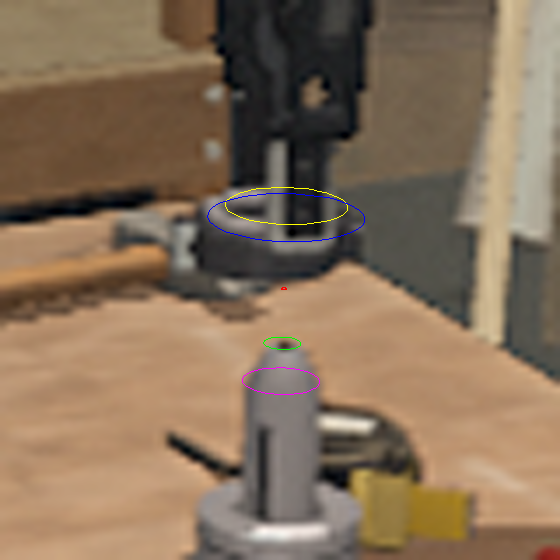

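step_arm(commands=[-1, 1, 3, 0, 0, 0, 0, -1, 0, 0, 20, 0, 0, 0, -1, 0, 0, 20, 0, 0, 0, -1, 0, 0, 22, 0, 0, 0, -1, 0, 0, 0, 0, 0, 0])

```text
time: 9.68
eef_pos: [0.6809, 0.0246, 0.0984]
tool_rot: [0.001, 0.79, 0.613, 0.0]
ft_force: [7.5, -1.5, -6.5]
grip_width: 0.049
```

```bash
python3 p.py 0.678 0.0255 0.162 75.6;python3 ov.py b5 40 .678 .0255 .10 .001
```

```text
t 9.68 eef [0.6809 0.0246 0.0984] F [ 7.5 -1.5 -6.5] grip 0.049 j [-0.06  0.65  0.19  1.1  -0.    0.19]
shift now-frame [  0.1  -2.9 -63.6] goal-frame [  0.1  -3.  -63.6] turn [0.08 0.03 0.03] rows 1.7
[0.6811 0.0246 0.0997] 0.04914971349659629 [ 4.   0.1 -5.5]
```

View pics/b5.png

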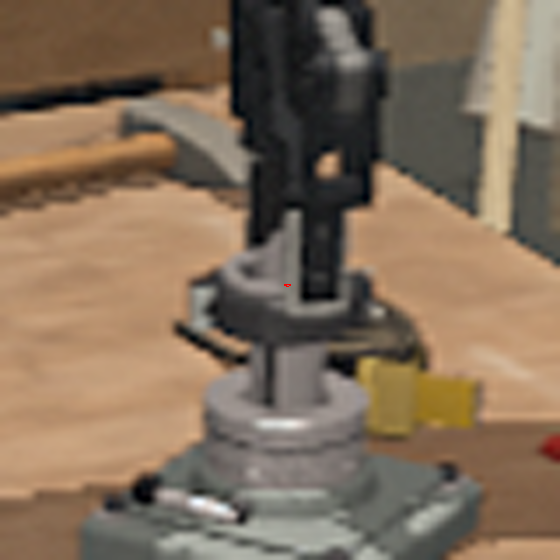

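step_arm(commands=[1, 0, 0, 0, 0, 0, 0, 1, 0, 0, 0, 0, 0, 0, 1, 0, 0, 0, 0, 0, 0, 1, 0, 0, 0, 0, 0, 0, 1, 0, 0, 0, 0, 0, 0])

```text
time: 10.15
eef_pos: [0.6802, 0.0248, 0.102]
tool_rot: [0.0, 0.79, 0.613, 0.0]
ft_force: [-0.3, -0.8, 0.0]
grip_width: 0.0851
```

step_arm(commands=[1, 0, 0, -30, 0, 0, 0, 1, 0, 0, -30, 0, 0, 0, 1, 0, 0, -20, 0, 0, 0, 1, 0, 0, 0, 0, 0, 0])

```text
time: 10.48
eef_pos: [0.683, 0.0246, 0.1876]
tool_rot: [0.003, 0.79, 0.613, 0.004]
ft_force: [0.4, -0.3, 1.1]
grip_width: 0.0855
```

```bash
python3 p.py 0.5925 -0.1754 0.05 75.6;python3 ov.py b6 40 .678 .0255 .08 .021 .678 .0255 .076 .027
```

```text
t 10.48 eef [0.683  0.0246 0.1876] F [ 0.4 -0.3  1.1] grip 0.0855 j [-0.06  0.61  0.35  1.3   0.    0.19]
shift now-frame [-216.5  -39.2  136.8] goal-frame [-216.2  -37.9  137.6] turn [ 0.54 -0.12  0.02] rows 6.8
[0.6821 0.0246 0.1849] 0.08518879226682029 [ 0.6 -0.1  0.3]
```

View pics/b6.png

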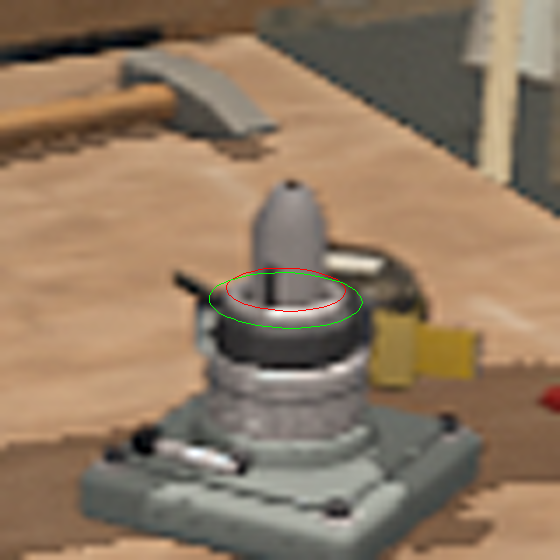

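step_arm(commands=[1, -31, -5, 8, 0, 0, 0, 1, -31, -6, 14, 0, 0, 0, 1, -31, -5, 14, 0, 0, 0, 1, -31, -6, 14, 0, 0, 0, 1, -31, -5, 14, 0, 0, 0])

```text
time: 10.95
eef_pos: [0.6135, -0.1194, 0.1154]
tool_rot: [-0.001, 0.79, 0.613, -0.001]
ft_force: [0.4, -0.2, -0.5]
grip_width: 0.0853
```

step_arm(commands=[1, -31, -5, 18, 0, 0, 0, 1, -28, -5, 18, 0, 0, 0, 1, 0, 0, 18, 0, 0, 0, 1, 0, 0, 0, 0, 0, 0])

```text
time: 11.28
eef_pos: [0.5864, -0.1735, 0.0583]
tool_rot: [-0.004, 0.791, 0.612, -0.002]
ft_force: [-0.7, -0.5, -0.2]
grip_width: 0.085
```

```bash
python3 p.py 0.5925 -0.1754 0.0 75.6;python3 ov.py c1 40 .5925 -.1754 .04 .001 .5925 -.1754 .012 .029 .5925 -.1754 .0 .029
```

```text
t 11.28 eef [ 0.5864 -0.1735  0.0583] F [-0.7 -0.5 -0.2] grip 0.085 j [-0.39  0.56 -0.1   0.93  0.   -0.14]
shift now-frame [-0.4  6.9 58.2] goal-frame [-0.3  6.4 58.3] turn [-0.51 -0.08 -0.17] rows 1.5
[ 0.5878 -0.1728  0.0602] 0.08502509454408169 [-0.7  0.1  0.3]
```

View pics/c1.png

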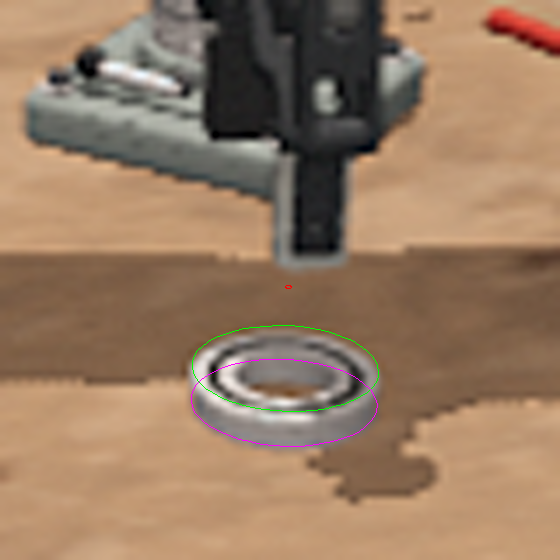

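step_arm(commands=[1, 0, 5, 30, 0, 0, 0, 1, 0, 0, 20, 0, 0, 0, 1, 0, 0, 10, 0, 0, 0, 1, 0, 0, 0, 0, 0, 0], grip_force=30)

```text
time: 11.67
eef_pos: [0.5943, -0.1729, 0.0013]
tool_rot: [-0.002, 0.79, 0.614, -0.001]
ft_force: [0.4, -0.4, -0.2]
grip_width: 0.0859
```

```bash
python3 p.py 0.592 -0.1754 0.0 75.6;python3 ov.py c2 30 .592 -.1754 .02 .001
```

```text
t 11.67 eef [ 0.5943 -0.1729  0.0013] F [ 0.4 -0.4 -0.2] grip 0.0859 j [-0.39  0.62 -0.14  0.81  0.   -0.14]
shift now-frame [-3.  -1.6  1.3] goal-frame [-3.  -1.6  1.3] turn [-0.26 -0.05  0.09] rows 0.1
[ 0.5953 -0.1735  0.0028] 0.08520247175538112 [ 0.5  1.  -0.1]
```

View pics/c2.png

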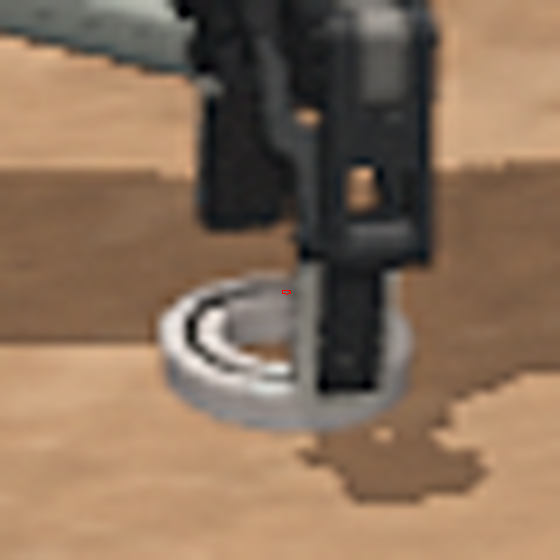

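step_arm(commands=[1, -2, -3.5, 4, 0, 0, 0, 1, 0, 0, 0, 0, 0, 0])

```text
time: 11.88
eef_pos: [0.5923, -0.1758, 0.0002]
tool_rot: [0.001, 0.79, 0.613, 0.0]
ft_force: [-1.1, -0.9, 0.9]
grip_width: 0.0854
```

```bash
python3 p.py 0.592 -0.1754 0.0 75.6;python3 - <<'E'
from h import *
from cell import manip
e=manip.sense()["eef_pos"]; a=np.array([.2487,.9686,0])
x0,y0=proj("side",[[.592,-.1754,.02]])[0].astype(int)-30
for P in (e,e-a*.043,e-a*.043+[0,0,.013],[.592,-.1754,.012]): print(((proj("side",[P])[0]-[x0,y0]+.5)*560/60).round())
E
python3 ov.py c3 30 .592 -.1754 .02 .001
```

```text
t 11.88 eef [ 5.923e-01 -1.758e-01  2.000e-04] F [-1.1 -0.9  0.9] grip 0.0854 j [-0.39  0.62 -0.16  0.8  -0.   -0.14]
shift now-frame [ 0.4 -0.4  0.2] goal-frame [ 0.4 -0.4  0.2] turn [0.07 0.02 0.03] rows 0.0
[285. 368.]
[333. 455.]
[335. 405.]
[285. 323.]
[ 5.924e-01 -1.758e-01  4.000e-04] 0.08544148733365048 [-0.3 -0.2  0.4]
```

View pics/c3.png

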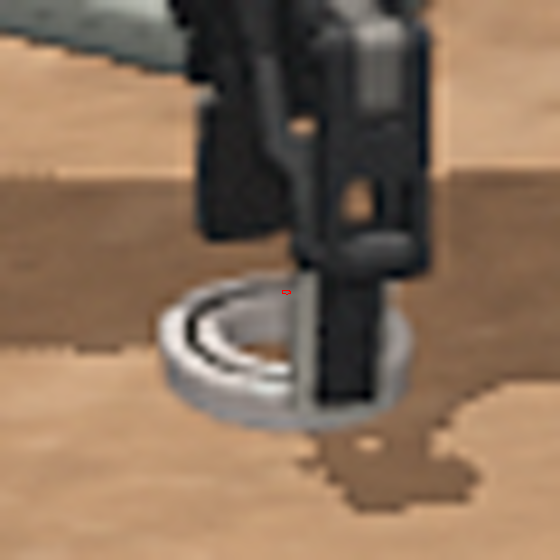

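step_arm(commands=[-1, 0, -0.5, 1, 0, 0, 0, -1, 0, 0, 0, 0, 0, 0, -1, 0, 0, 0, 0, 0, 0, -1, 0, 0, 0, 0, 0, 0, -1, 0, 0, 0, 0, 0, 0])

```text
time: 12.35
eef_pos: [0.5918, -0.176, -0.0005]
tool_rot: [0.001, 0.79, 0.613, 0.0]
ft_force: [-2.3, 0.1, 6.2]
grip_width: 0.0572
```

```bash
python3 p.py 0.592 -0.1754 0.1 75.6;python3 ov.py c4 30 .592 -.1754 .02 .001
```

```text
t 12.35 eef [ 5.918e-01 -1.760e-01 -5.000e-04] F [-2.3  0.1  6.2] grip 0.0572 j [-0.39  0.62 -0.16  0.79 -0.   -0.14]
shift now-frame [ 6.000e-01  1.000e-01 -1.005e+02] goal-frame [   0.6    0.  -100.5] turn [ 0.06  0.03 -0.  ] rows 2.6
[ 5.919e-01 -1.761e-01 -5.000e-04] 0.05721516288665935 [-2.3  0.2  6.5]
```

View pics/c4.png

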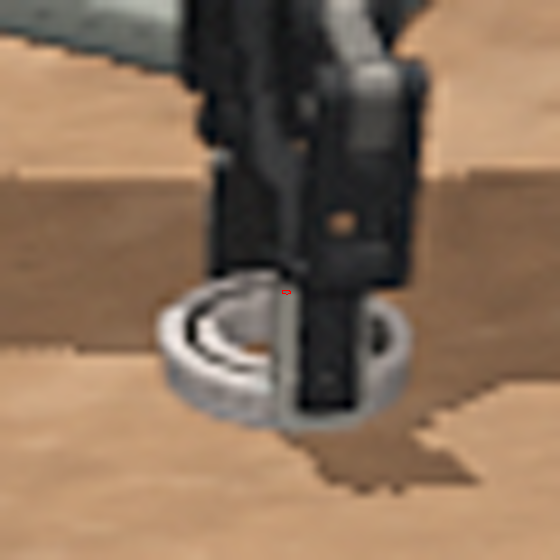

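step_arm(commands=[-1, 0, 0, 0, 0, 0, 0, -1, 0, 0, -20, 0, 0, 0, -1, 0, 0, -38, 0, 0, 0, -1, 0, 0, -40, 0, 0, 0, -1, 0, 0, -40, 0, 0, 0], grip_force=40)

```text
time: 12.82
eef_pos: [0.5904, -0.1752, 0.1372]
tool_rot: [-0.001, 0.79, 0.613, -0.0]
ft_force: [0.9, -0.2, -2.1]
grip_width: 0.0563
```

```bash
python3 p.py 0.678 0.0255 0.165 75.6;python3 ov.py c5 40 .592 -.1754 .13 .001
```

```text
t 12.82 eef [ 0.5904 -0.1752  0.1372] F [ 0.9 -0.2 -2.1] grip 0.0563 j [-0.39  0.5   0.03  1.1   0.   -0.14]
shift now-frame [216.2  34.9 -27.8] goal-frame [216.2  34.9 -27.8] turn [-0.12 -0.03  0.  ] rows 5.8
[ 0.5952 -0.1771  0.147 ] 0.05634420346847283 [2.1 0.5 4.8]
```

View pics/c5.png

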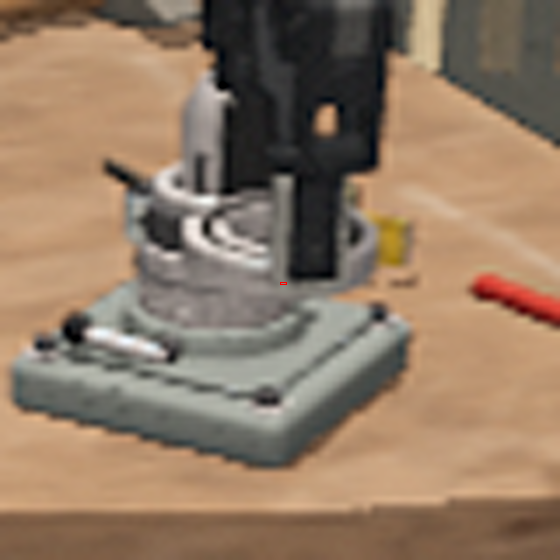

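step_arm(commands=[-1, 28, 5, -5, 0, 0, 0, -1, 30, 5, -5, 0, 0, 0, -1, 30, 5, -5, 0, 0, 0, -1, 30, 5, 0, 0, 0, 0, -1, 30, 5, 0, 0, 0, 0])

```text
time: 13.28
eef_pos: [0.6531, -0.0373, 0.1516]
tool_rot: [0.0, 0.79, 0.613, 0.0]
ft_force: [0.0, 0.3, -1.8]
grip_width: 0.0564
```

step_arm(commands=[-1, 30, 5, 0, 0, 0, 0, -1, 28, 4, 0, 0, 0, 0, -1, 8, 0, 0, 0, 0, 0, -1, 0, 0, 0, 0, 0, 0, -1, 0, 0, 0, 0, 0, 0])

```text
time: 13.7
eef_pos: [0.6772, 0.0231, 0.1508]
tool_rot: [-0.0, 0.79, 0.613, -0.001]
ft_force: [-0.3, -0.7, -1.3]
grip_width: 0.0566
```

```bash
python3 p.py 0.678 0.0255 0.16 75.6;python3 ov.py c6 40 .678 .0255 .14 .001 .678 .0255 .12 .0065 .678 .0255 .106 .0135 .678 .0255 .173 .029
```

```text
t 13.7 eef [0.6772 0.0231 0.1508] F [-0.3 -0.7 -1.3] grip 0.0566 j [-0.06  0.62  0.27  1.22 -0.    0.19]
shift now-frame [ 2.6  0.1 -9.2] goal-frame [ 2.6  0.1 -9.2] turn [-0.04  0.05  0.05] rows 0.3
[0.6771 0.0222 0.151 ] 0.05602046117427304 [-1.3 -0.3 -1.2]
```

View pics/c6.png

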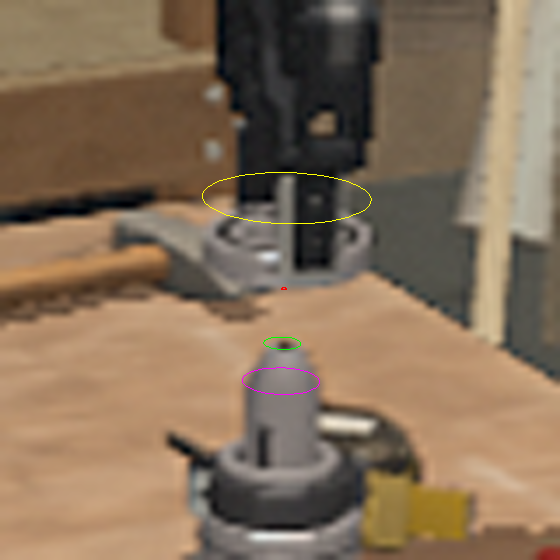

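step_arm(commands=[-1, 3, 0, 0, 0, 0, 0, -1, 0, 0, 20, 0, 0, 0, -1, 0, 0, 20, 0, 0, 0, -1, 0, 0, 16, 0, 0, 0, -1, 0, 0, 0, 0, 0, 0])

```text
time: 14.17
eef_pos: [0.6758, 0.0248, 0.0914]
tool_rot: [-0.002, 0.791, 0.612, -0.002]
ft_force: [-0.2, -0.4, -2.1]
grip_width: 0.0559
```

```bash
python3 p.py 0.678 0.0255 0.16 75.6;python3 ov.py c7 40 .678 .0255 .10 .001
```

```text
t 14.17 eef [0.6758 0.0248 0.0914] F [-0.2 -0.4 -2.1] grip 0.0559 j [-0.06  0.65  0.17  1.09 -0.    0.2 ]
shift now-frame [  1.1   1.6 -68.6] goal-frame [  1.2   2.  -68.6] turn [-0.33  0.07 -0.1 ] rows 1.8
[0.6766 0.0249 0.0934] 0.05599809958934247 [ 0.4  0.5 -0.7]
```

View pics/c7.png

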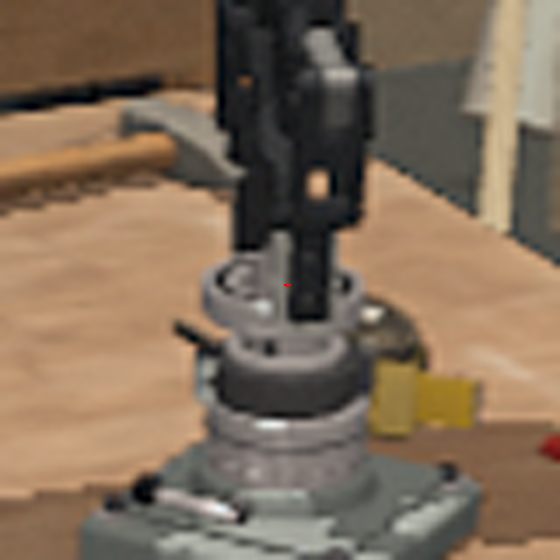

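Threaded; release and rise.

step_arm(commands=[1, 0, 0, 0, 0, 0, 0, 1, 0, 0, 0, 0, 0, 0, 1, 0, 0, 0, 0, 0, 0, 1, 0, 0, 0, 0, 0, 0, 1, 0, 0, 0, 0, 0, 0])

```text
time: 14.63
eef_pos: [0.6791, 0.0261, 0.0965]
tool_rot: [0.001, 0.79, 0.613, 0.001]
ft_force: [0.3, -0.4, 0.8]
grip_width: 0.0851
```

step_arm(commands=[1, 0, 0, -30, 0, 0, 0, 1, 0, 0, -30, 0, 0, 0, 1, 0, 0, -30, 0, 0, 0, 1, 0, 0, 0, 0, 0, 0])

```text
time: 14.97
eef_pos: [0.6819, 0.026, 0.1932]
tool_rot: [0.004, 0.79, 0.613, 0.004]
ft_force: [1.7, -0.1, 1.4]
grip_width: 0.0854
```

```bash
python3 p.py 0.5967 0.2465 0.06 75.6;python3 ov.py c8 40 .678 .0255 .092 .029 .678 .0255 .08 .029
```

```text
t 14.97 eef [0.6819 0.026  0.1932] F [ 1.7 -0.1  1.4] grip 0.0854 j [-0.05  0.61  0.35  1.3   0.    0.2 ]
shift now-frame [ 192.1 -138.8  132.1] goal-frame [ 192.3 -137.3  133.2] turn [ 0.66 -0.14  0.02] rows 7.1
[0.6813 0.0261 0.1904] 0.08515973555407032 [ 0.4 -0.5 -0.3]
```

View pics/c8.png

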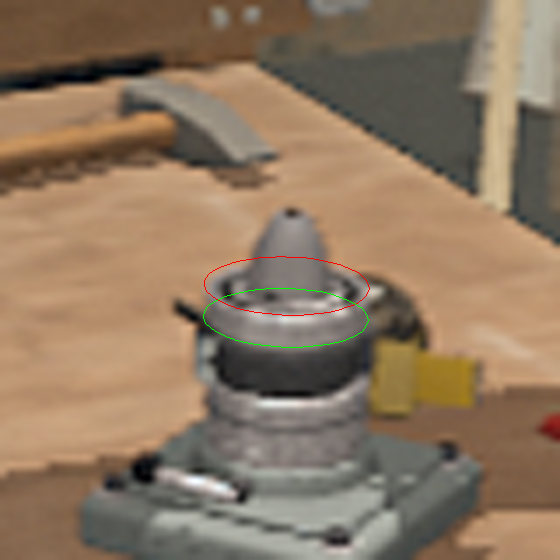

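Bearing seated, matching the overlay. Now the thin spacer at top pixel (215,229).

step_arm(commands=[1, 27, -20, 10, 0, 0, 0, 1, 27, -20, 16, 0, 0, 0, 1, 27, -20, 16, 0, 0, 0, 1, 27, -20, 16, 0, 0, 0, 1, 27, -20, 20, 0, 0, 0])

```text
time: 15.43
eef_pos: [0.6143, 0.183, 0.1067]
tool_rot: [0.0, 0.79, 0.613, 0.0]
ft_force: [0.5, -0.2, -0.1]
grip_width: 0.0852
```

step_arm(commands=[1, 27, -20, 20, 0, 0, 0, 1, 27, -18, 20, 0, 0, 0, 1, 3, 0, 15, 0, 0, 0, 1, 0, 0, 0, 0, 0, 0])

```text
time: 15.77
eef_pos: [0.588, 0.2476, 0.0477]
tool_rot: [-0.001, 0.789, 0.614, -0.004]
ft_force: [-1.1, -1.0, -1.5]
grip_width: 0.0855
```

```bash
python3 p.py 0.5967 0.2465 0.0 75.6;python3 ov.py d1 40 .5967 .2465 .04 .001 .5967 .2465 .008 .022
```

```text
t 15.77 eef [0.588  0.2476 0.0477] F [-1.1 -1.  -1.5] grip 0.0855 j [ 0.3   0.61 -0.02  0.94  0.    0.55]
shift now-frame [ 1.3  9.  47.7] goal-frame [ 1.1  8.7 47.7] turn [-0.39  0.22  0.22] rows 1.3
[0.5897 0.2465 0.0497] 0.08541162110788211 [ 0.2 -0.1  0.4]
```

View pics/d1.png

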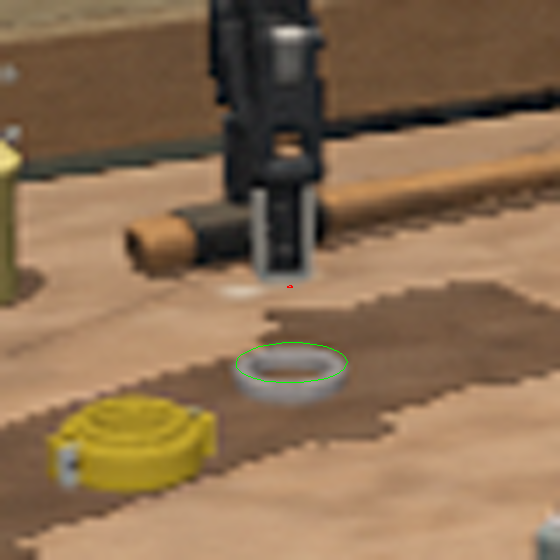

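step_arm(commands=[1, 0.5, 5, 25, 0, 0, 0, 1, 0, 0, 15, 0, 0, 0, 1, 0, 0, 7, 0, 0, 0, 1, 0, 0, 0, 0, 0, 0, 1, 0, 0, 0, 0, 0, 0], grip_force=25)

```text
time: 16.23
eef_pos: [0.598, 0.2449, 0.0061]
tool_rot: [0.0, 0.79, 0.612, 0.0]
ft_force: [0.4, 0.2, 0.6]
grip_width: 0.0853
```

```bash
python3 p.py 0.5962 0.246 0.0 75.6
```

```text
t 16.23 eef [0.598  0.2449 0.0061] F [0.4 0.2 0.6] grip 0.0853 j [ 0.29  0.66 -0.06  0.85 -0.    0.54]
shift now-frame [ 0.6 -2.   6.1] goal-frame [ 0.6 -2.   6.1] turn [ 0.02 -0.01 -0.06] rows 0.2
```

step_arm(commands=[1, 0.5, -2, 6, 0, 0, 0, 1, 0, 0, 0, 0, 0, 0])

```text
time: 16.4
eef_pos: [0.5959, 0.2466, -0.0002]
tool_rot: [0.0, 0.79, 0.613, 0.001]
ft_force: [-0.7, -0.4, -0.1]
grip_width: 0.0855
```

step_arm(commands=[-1, 0, 0, 0, 0, 0, 0, -1, 0, 0, 0, 0, 0, 0, -1, 0, 0, 0, 0, 0, 0, -1, 0, 0, 0, 0, 0, 0, -1, 0, 0, 0, 0, 0, 0])

```text
time: 16.82
eef_pos: [0.5958, 0.2467, 0.0001]
tool_rot: [0.0, 0.79, 0.613, 0.0]
ft_force: [-2.4, -0.8, 4.8]
grip_width: 0.042
```

step_arm(commands=[-1, 0, 0, 0, 0, 0, 0, -1, 0, 0, 0, 0, 0, 0])

```text
time: 16.98
eef_pos: [0.5958, 0.2467, 0.0001]
tool_rot: [0.0, 0.79, 0.613, 0.0]
ft_force: [-1.9, -0.5, 6.9]
grip_width: 0.0426
```

```bash
python3 p.py 0.5962 0.246 0.1 75.6;python3 ov.py d2 30 .5967 .2465 .02 .001
```

```text
t 16.98 eef [5.958e-01 2.467e-01 1.000e-04] F [-1.9 -0.5  6.9] grip 0.0426 j [ 0.29  0.67 -0.07  0.84 -0.    0.55]
shift now-frame [ -0.6   0.6 -99.9] goal-frame [ -0.6   0.5 -99.9] turn [ 0.04 -0.02  0.01] rows 2.6
[5.959e-01 2.467e-01 1.000e-04] 0.04239328532844399 [-1.6 -0.9  6.1]
```

View pics/d2.png

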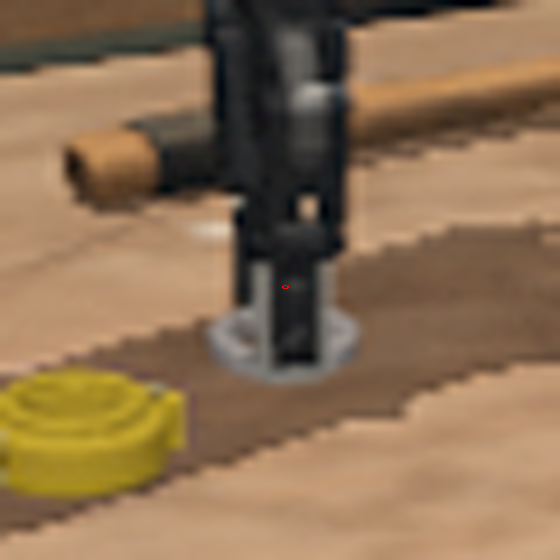

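step_arm(commands=[-1, 0, 0, -10, 0, 0, 0, -1, 0, 0, -30, 0, 0, 0, -1, 0, 0, -38, 0, 0, 0, -1, 0, 0, -40, 0, 0, 0, -1, 0, 0, -35, 0, 0, 0])

```text
time: 17.45
eef_pos: [0.5955, 0.2466, 0.1549]
tool_rot: [0.0, 0.79, 0.613, 0.0]
ft_force: [1.0, 0.5, -1.4]
grip_width: 0.0422
```

step_arm(commands=[-1, 0, 0, 0, 0, 0, 0])

```text
time: 17.53
eef_pos: [0.6002, 0.2481, 0.1617]
tool_rot: [0.002, 0.79, 0.613, 0.007]
ft_force: [1.1, 0.4, -0.4]
grip_width: 0.0425
```

```bash
python3 p.py 0.678 0.0255 0.155 75.6;python3 ov.py d3 40 .596 .2465 .15 .001
```

```text
t 17.53 eef [0.6002 0.2481 0.1617] F [ 1.1  0.4 -0.4] grip 0.0425 j [0.29 0.54 0.16 1.17 0.   0.55]
shift now-frame [-196.4  130.6    6.8] goal-frame [-196.3  130.7    6.7] turn [ 0.7  -0.44  0.02] rows 6.2
[0.5991 0.2478 0.1582] 0.042380382897024595 [-0.3  0.5 -1.9]
```

View pics/d3.png

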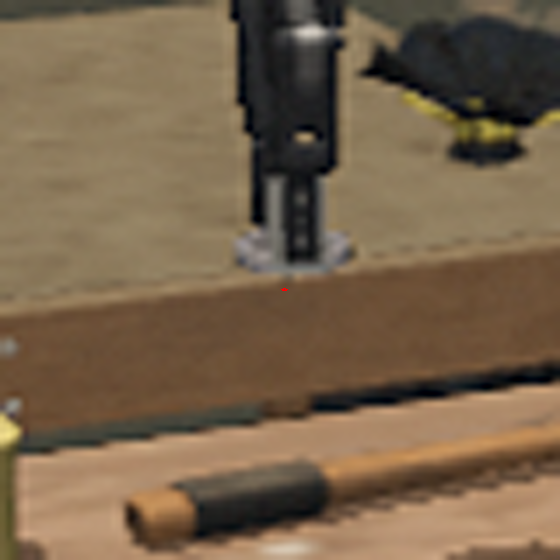

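step_arm(commands=[-1, -28, 18, 0, 0, 0, 0, -1, -28, 19, 0, 0, 0, 0, -1, -28, 19, 0, 0, 0, 0, -1, -28, 19, 0, 0, 0, 0, -1, -28, 19, 0, 0, 0, 0])

```text
time: 18.0
eef_pos: [0.6512, 0.0863, 0.1508]
tool_rot: [-0.001, 0.79, 0.613, -0.001]
ft_force: [0.6, -0.5, 0.1]
grip_width: 0.0422
```

step_arm(commands=[-1, -28, 19, 0, 0, 0, 0, -1, -26, 19, 0, 0, 0, 0, -1, -3, 2, 0, 0, 0, 0, -1, 0, 0, 0, 0, 0, 0, -1, 0, 0, 0, 0, 0, 0])

```text
time: 18.42
eef_pos: [0.6755, 0.0227, 0.151]
tool_rot: [-0.001, 0.79, 0.613, -0.001]
ft_force: [-0.3, 0.6, -1.0]
grip_width: 0.0424
```

```bash
python3 p.py 0.678 0.0255 0.155 75.6;python3 ov.py d4 40 .678 .0255 .14 .001 .678 .0255 .12 .0065 .678 .0255 .106 .0135 .678 .0255 .161 .022
```

```text
t 18.42 eef [0.6755 0.0227 0.151 ] F [-0.3  0.6 -1. ] grip 0.0424 j [-0.06  0.62  0.26  1.22  0.    0.19]
shift now-frame [ 3.3  1.7 -4. ] goal-frame [ 3.3  1.7 -4. ] turn [-0.14 -0.02 -0.02] rows 0.1
[0.6755 0.0235 0.1513] 0.04254507427736606 [-0.7  0.3 -0.3]
```

View pics/d4.png

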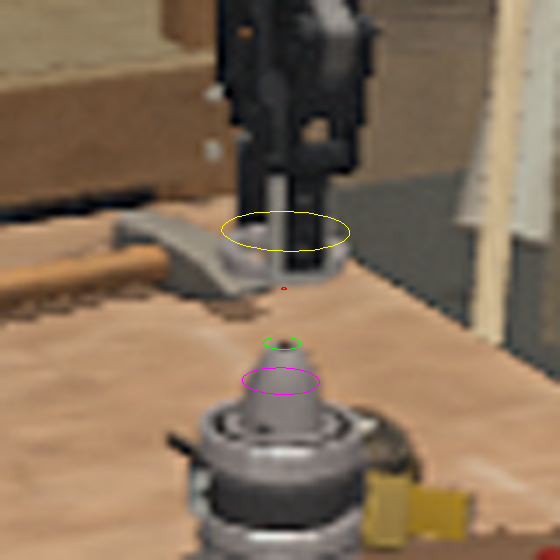

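step_arm(commands=[-1, 2.5, 0.5, 0, 0, 0, 0, -1, 0, 0, 20, 0, 0, 0, -1, 0, 0, 18, 0, 0, 0, -1, 0, 0, 10, 0, 0, 0, -1, 0, 0, 3, 0, 0, 0])

```text
time: 18.88
eef_pos: [0.6759, 0.0262, 0.0991]
tool_rot: [-0.001, 0.79, 0.614, -0.001]
ft_force: [-0.7, 0.3, -0.1]
grip_width: 0.0424
```

step_arm(commands=[-1, 0, 0, 0, 0, 0, 0, -1, 0, 0, 0, 0, 0, 0])

```text
time: 19.05
eef_pos: [0.6776, 0.0254, 0.1019]
tool_rot: [0.0, 0.79, 0.613, 0.0]
ft_force: [0.2, 0.2, -0.1]
grip_width: 0.0424
```

```bash
python3 p.py 0.678 0.0255 0.1 75.6;python3 ov.py d5 40 .678 .0255 .10 .001
```

```text
t 19.05 eef [0.6776 0.0254 0.1019] F [ 0.2  0.2 -0.1] grip 0.0424 j [-0.06  0.65  0.18  1.11  0.    0.19]
shift now-frame [0.2 0.4 1.9] goal-frame [0.2 0.4 1.9] turn [ 0.02 -0.02  0.05] rows 0.1
[0.678  0.0252 0.1023] 0.042674672888033366 [ 0.3  0.1 -0.9]
```

View pics/d5.png

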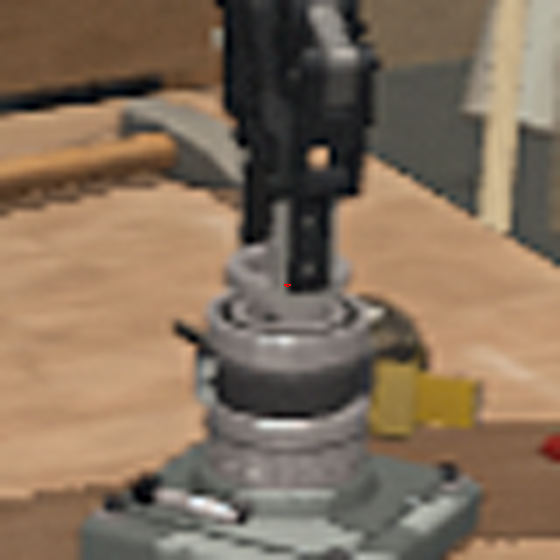

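step_arm(commands=[1, 0, 0, 0, 0, 0, 0, 1, 0, 0, 0, 0, 0, 0, 1, 0, 0, 0, 0, 0, 0, 1, 0, 0, 0, 0, 0, 0, 1, 0, 0, 0, 0, 0, 0])

```text
time: 19.52
eef_pos: [0.6777, 0.0247, 0.1016]
tool_rot: [0.0, 0.79, 0.613, 0.0]
ft_force: [-0.2, -0.2, -0.2]
grip_width: 0.0854
```

step_arm(commands=[1, 0, 0, -30, 0, 0, 0, 1, 0, 0, -30, 0, 0, 0, 1, 0, 0, -25, 0, 0, 0, 1, 0, 0, 0, 0, 0, 0])

```text
time: 19.85
eef_pos: [0.6806, 0.0246, 0.193]
tool_rot: [0.003, 0.79, 0.613, 0.004]
ft_force: [1.7, 1.0, 0.3]
grip_width: 0.0854
```

```bash
python3 p.py 0.4125 -0.2911 0.06 75.6;python3 ov.py d6 30 .678 .0255 .1 .022 .678 .0255 .092 .022
```

```text
t 19.85 eef [0.6806 0.0246 0.193 ] F [1.7 1.  0.3] grip 0.0854 j [-0.06  0.61  0.35  1.3   0.    0.19]
shift now-frame [-372.7 -182.6  130.4] goal-frame [-372.5 -181.2  133. ] turn [ 0.57 -0.12  0.01] rows 11.4
[0.6799 0.0246 0.1903] 0.08506526137910547 [-0.2 -0.2 -0.3]
```

View pics/d6.png

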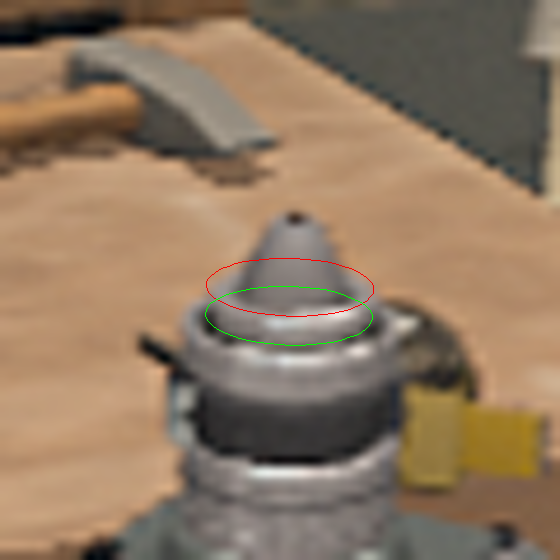

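step_arm(commands=[1, -31, -15, 5, 0, 0, 0, 1, -31, -15, 8, 0, 0, 0, 1, -31, -15, 8, 0, 0, 0, 1, -31, -15, 8, 0, 0, 0, 1, -31, -15, 8, 0, 0, 0])

```text
time: 20.32
eef_pos: [0.5643, -0.1074, 0.1477]
tool_rot: [-0.001, 0.79, 0.613, -0.0]
ft_force: [-0.2, -0.8, -0.5]
grip_width: 0.0853
```

step_arm(commands=[1, -31, -15, 8, 0, 0, 0, 1, -31, -15, 8, 0, 0, 0, 1, -31, -15, 8, 0, 0, 0, 1, -31, -15, 10, 0, 0, 0, 1, -31, -15, 15, 0, 0, 0])

```text
time: 20.73
eef_pos: [0.4539, -0.2392, 0.0998]
tool_rot: [0.0, 0.79, 0.613, 0.0]
ft_force: [0.9, -0.7, -1.0]
grip_width: 0.0852
```

step_arm(commands=[1, -31, -15, 15, 0, 0, 0, 1, -30, -15, 15, 0, 0, 0, 1, 0, 0, 15, 0, 0, 0, 1, 0, 0, 0, 0, 0, 0])

```text
time: 21.07
eef_pos: [0.4073, -0.2889, 0.0519]
tool_rot: [-0.003, 0.791, 0.611, -0.0]
ft_force: [0.6, 1.0, 0.0]
grip_width: 0.0854
```

```bash
python3 p.py 0.412 -0.2911 0.003 75.6;python3 ov.py e1 40 .4125 -.2911 .04 .001 .4125 -.2911 .018 .026 .4125 -.2911 .0 .026
```

```text
t 21.07 eef [ 0.4073 -0.2889  0.0519] F [0.6 1.  0. ] grip 0.0854 j [-0.74  0.37 -0.43  0.78  0.   -0.49]
shift now-frame [-1.1  5.4 48.8] goal-frame [-0.9  5.1 48.9] turn [-0.33 -0.19 -0.21] rows 1.3
[ 0.4086 -0.2886  0.0532] 0.08531446290030541 [0.4 0.7 0.2]
```

View pics/e1.png

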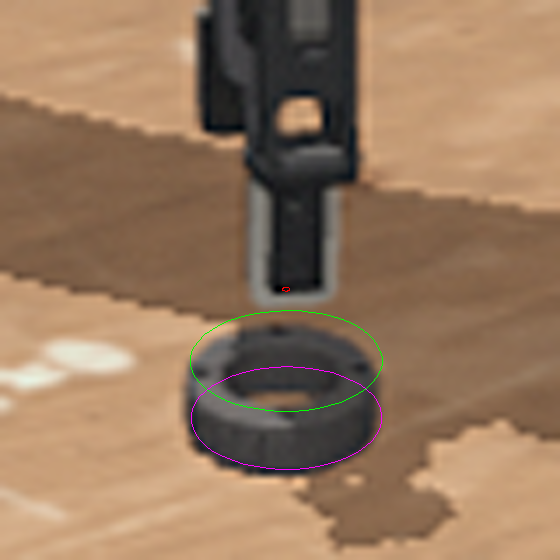

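step_arm(commands=[1, -2.5, 2.5, 25, 0, 0, 0, 1, 0, 0, 18, 0, 0, 0, 1, 0, 0, 6, 0, 0, 0, 1, 0, 0, 0, 0, 0, 0, 1, 0, 0, 0, 0, 0, 0], grip_force=35)

```text
time: 21.53
eef_pos: [0.4132, -0.2922, 0.0068]
tool_rot: [-0.0, 0.79, 0.614, 0.0]
ft_force: [0.0, -0.2, 0.6]
grip_width: 0.0856
```

```bash
python3 p.py 0.412 -0.292 0.003 75.6
```

```text
t 21.53 eef [ 0.4132 -0.2922  0.0068] F [ 0.  -0.2  0.6] grip 0.0856 j [-0.74  0.43 -0.47  0.67  0.   -0.49]
shift now-frame [-0.1 -1.3  3.8] goal-frame [-0.1 -1.3  3.8] turn [-0.01 -0.02  0.09] rows 0.1
```

step_arm(commands=[1, 0, -1, 4, 0, 0, 0, -1, 0, 0, 0, 0, 0, 0, -1, 0, 0, 0, 0, 0, 0, -1, 0, 0, 0, 0, 0, 0, -1, 0, 0, 0, 0, 0, 0])

```text
time: 21.95
eef_pos: [0.4122, -0.2933, 0.0031]
tool_rot: [0.001, 0.79, 0.613, -0.0]
ft_force: [-1.2, -0.8, 5.4]
grip_width: 0.0494
```

step_arm(commands=[-1, 0, 0, 0, 0, 0, 0, -1, 0, 0, 0, 0, 0, 0, -1, 0, 0, 0, 0, 0, 0])

```text
time: 22.2
eef_pos: [0.4122, -0.2933, 0.0031]
tool_rot: [0.001, 0.79, 0.613, -0.0]
ft_force: [-0.8, 0.9, 6.4]
grip_width: 0.0495
```

```bash
python3 p.py 0.412 -0.292 0.15 75.6;python3 ov.py e2 30 .4125 -.2911 .02 .001
```

```text
t 22.2 eef [ 0.4122 -0.2933  0.0031] F [-0.8  0.9  6.4] grip 0.0495 j [-0.74  0.43 -0.48  0.65 -0.   -0.49]
shift now-frame [   1.    -0.4 -146.9] goal-frame [   1.2   -0.5 -146.9] turn [0.07 0.06 0.  ] rows 3.9
[ 0.4122 -0.2933  0.0031] 0.04950809634202593 [-1.8  0.5  7. ]
```

View pics/e2.png

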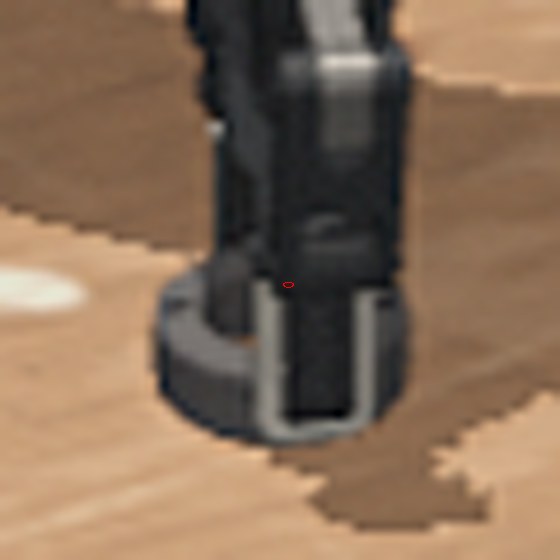

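step_arm(commands=[-1, 0, 0, -12, 0, 0, 0, -1, 0, 0, -30, 0, 0, 0, -1, 0, 0, -38, 0, 0, 0, -1, 0, 0, -40, 0, 0, 0, -1, 0, 0, -28, 0, 0, 0], grip_force=50)

```text
time: 22.67
eef_pos: [0.4121, -0.2928, 0.1532]
tool_rot: [0.001, 0.79, 0.613, 0.0]
ft_force: [0.5, -1.7, -1.2]
grip_width: 0.0494
```

step_arm(commands=[-1, 0, 0, 0, 0, 0, 0, -1, 0, 0, 0, 0, 0, 0])

```text
time: 22.83
eef_pos: [0.413, -0.2936, 0.1519]
tool_rot: [0.002, 0.79, 0.613, 0.001]
ft_force: [-0.7, -0.1, -1.8]
grip_width: 0.0495
```

```bash
python3 p.py 0.678 0.0255 0.157 75.6
```

```text
t 22.83 eef [ 0.413  -0.2936  0.1519] F [-0.7 -0.1 -1.8] grip 0.0495 j [-0.74  0.28 -0.27  1.02  0.   -0.49]
shift now-frame [375.  177.4  -5. ] goal-frame [375.  177.3  -5.1] turn [0.22 0.1  0.01] rows 10.9
```

step_arm(commands=[-1, 31, 15, -1, 0, 0, 0, -1, 31, 15, -1, 0, 0, 0, -1, 31, 15, -1, 0, 0, 0, -1, 31, 15, -1, 0, 0, 0, -1, 31, 15, -1, 0, 0, 0])

```text
time: 23.25
eef_pos: [0.5221, -0.1591, 0.1527]
tool_rot: [-0.002, 0.79, 0.613, -0.001]
ft_force: [0.6, -0.4, -2.0]
grip_width: 0.0491
```

step_arm(commands=[-1, 31, 15, -1, 0, 0, 0, -1, 31, 15, -1, 0, 0, 0, -1, 31, 15, -1, 0, 0, 0, -1, 31, 15, -1, 0, 0, 0, -1, 31, 15, -1, 0, 0, 0])

```text
time: 23.67
eef_pos: [0.6333, -0.0278, 0.1573]
tool_rot: [-0.002, 0.79, 0.613, -0.002]
ft_force: [0.7, -0.5, -1.4]
grip_width: 0.0492
```

step_arm(commands=[-1, 31, 14, 0, 0, 0, 0, -1, 31, 12, 0, 0, 0, 0, -1, 0, 0, 0, 0, 0, 0, -1, 0, 0, 0, 0, 0, 0])

```text
time: 24.0
eef_pos: [0.6738, 0.0257, 0.1568]
tool_rot: [-0.002, 0.789, 0.614, -0.002]
ft_force: [-0.0, -1.5, -1.8]
grip_width: 0.049
```

```bash
python3 p.py 0.678 0.0255 0.157 75.6;python3 ov.py e3 40 .678 .0255 .14 .001 .678 .0255 .12 .0065 .678 .0255 .106 .0135 .678 .0255 .172 .026
```

```text
t 24.0 eef [0.6738 0.0257 0.1568] F [-0.  -1.5 -1.8] grip 0.049 j [-0.06  0.62  0.27  1.23 -0.    0.19]
shift now-frame [ 0.8  4.1 -0.2] goal-frame [ 0.9  4.1 -0.2] turn [-0.27  0.06  0.18] rows 0.1
[0.6733 0.0244 0.1574] 0.049191062116056054 [-0.5 -0.1 -1.8]
```

View pics/e3.png

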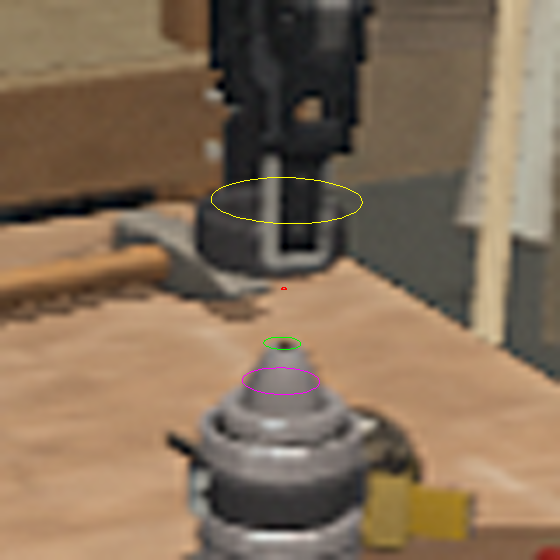

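step_arm(commands=[-1, 1, 4.5, 0, 0, 0, 0, -1, 0, 0, 10, 0, 0, 0, -1, 0, 0, 10, 0, 0, 0, -1, 0, 0, 0, 0, 0, 0, -1, 0, 0, 0, 0, 0, 0])

```text
time: 24.47
eef_pos: [0.6778, 0.0232, 0.1387]
tool_rot: [-0.001, 0.79, 0.613, -0.001]
ft_force: [-0.0, 0.3, -1.3]
grip_width: 0.0491
```

```bash
python3 p.py 0.678 0.0255 0.11 75.6;python3 ov.py e4 40 .678 .0255 .12 .001 .678 .0255 .106 .0135 .678 .0255 .133 .026  .678 .0255 .151 .026
```

```text
t 24.47 eef [0.6778 0.0232 0.1387] F [-0.   0.3 -1.3] grip 0.0491 j [-0.06  0.63  0.25  1.19  0.    0.19]
shift now-frame [ 2.3 -0.3 28.7] goal-frame [ 2.3 -0.4 28.7] turn [-0.19  0.03 -0.05] rows 0.8
[0.6784 0.0233 0.1396] 0.049093934140298584 [ 0.  -0.9 -1.6]
```

View pics/e4.png

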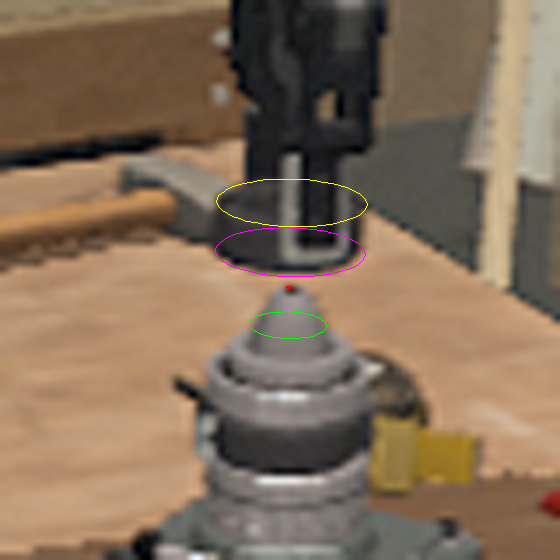

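step_arm(commands=[-1, 2.3, 0, 6, 0, 0, 0, -1, 0, 0, 10, 0, 0, 0, -1, 0, 0, 10, 0, 0, 0, -1, 0, 0, 5, 0, 0, 0, -1, 0, 0, 0, 0, 0, 0])

```text
time: 24.93
eef_pos: [0.6787, 0.0261, 0.1069]
tool_rot: [-0.001, 0.79, 0.613, -0.001]
ft_force: [1.3, -0.6, -1.9]
grip_width: 0.0492
```

step_arm(commands=[-1, 0, 0, 0, 0, 0, 0])

```text
time: 25.02
eef_pos: [0.6793, 0.0261, 0.1085]
tool_rot: [-0.001, 0.79, 0.613, -0.001]
ft_force: [-0.5, -0.2, -1.9]
grip_width: 0.0492
```

```bash
python3 p.py 0.678 0.0255 0.105 75.6;python3 ov.py e5 30 .678 .0255 .11 .001 .678 .0255 .104 .026  .678 .0255 .122 .026
```

```text
t 25.02 eef [0.6793 0.0261 0.1085] F [-0.5 -0.2 -1.9] grip 0.0492 j [-0.05  0.65  0.2   1.13  0.    0.2 ]
shift now-frame [-0.9 -1.1  3.5] goal-frame [-0.9 -1.1  3.5] turn [-0.09  0.01  0.01] rows 0.1
[0.6797 0.0261 0.1091] 0.04919501069020755 [ 0.5  0.4 -1.6]
```

View pics/e5.png

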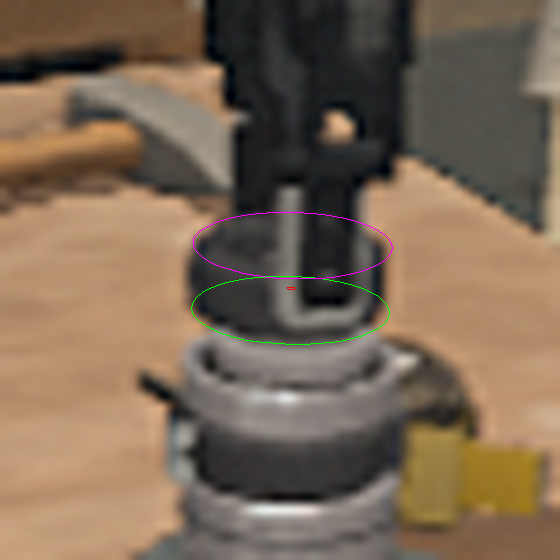

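step_arm(commands=[-1, -0.5, 0, 4, 0, 0, 0, -1, 0, 0, 0, 0, 0, 0, -1, 0, 0, 0, 0, 0, 0])

```text
time: 25.32
eef_pos: [0.6797, 0.0255, 0.1053]
tool_rot: [-0.0, 0.79, 0.613, -0.0]
ft_force: [0.1, 0.8, -2.1]
grip_width: 0.049
```

step_arm(commands=[1, 0, 0, 0, 0, 0, 0, 1, 0, 0, 0, 0, 0, 0, 1, 0, 0, 0, 0, 0, 0, 1, 0, 0, 0, 0, 0, 0, 1, 0, 0, 0, 0, 0, 0])

```text
time: 25.73
eef_pos: [0.68, 0.0256, 0.1056]
tool_rot: [0.0, 0.79, 0.613, 0.0]
ft_force: [-0.3, -0.4, 0.8]
grip_width: 0.0859
```

step_arm(commands=[1, 0, 0, -20, 0, 0, 0, 1, 0, 0, -30, 0, 0, 0, 1, 0, 0, -30, 0, 0, 0, 1, 0, 0, 0, 0, 0, 0])

```text
time: 26.07
eef_pos: [0.6831, 0.0254, 0.1926]
tool_rot: [0.004, 0.79, 0.613, 0.004]
ft_force: [1.0, -0.9, 0.9]
grip_width: 0.0855
```

```bash
python3 p.py 0.5 0.1 0.2 75.6;python3 ov.py e6 30 .678 .0255 .1 .001 .678 .0255 .1 .026  .678 .0255 .118 .026
```

```text
t 26.07 eef [0.6831 0.0254 0.1926] F [ 1.  -0.9  0.9] grip 0.0855 j [-0.06  0.61  0.36  1.31  0.    0.2 ]
shift now-frame [  26.8 -195.8   -9.5] goal-frame [  26.7 -195.9   -7.4] turn [ 0.61 -0.12  0.01] rows 5.2
[0.6825 0.0254 0.19  ] 0.08547817701094765 [ 0.4 -0.8  0.5]
```

View pics/e6.png

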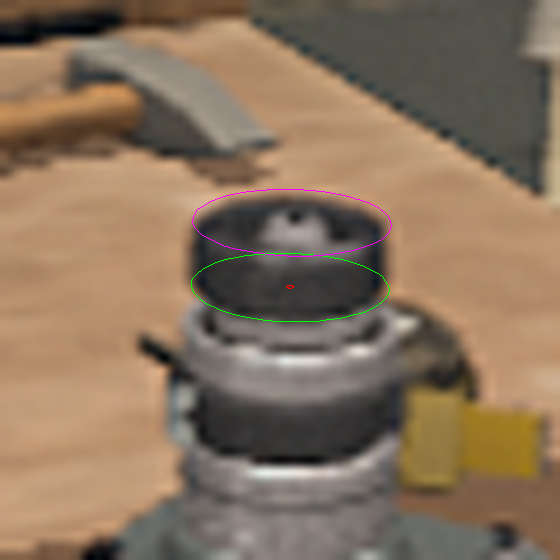

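step_arm(commands=[1, 10, -35, 0, 0, 0, 0, 1, 10, -35, 0, 0, 0, 0, 1, 10, -35, 0, 0, 0, 0, 1, 10, -35, 0, 0, 0, 0, 1, 10, -35, 0, 0, 0, 0])

```text
time: 26.53
eef_pos: [0.5205, 0.118, 0.1842]
tool_rot: [-0.0, 0.79, 0.613, -0.001]
ft_force: [0.1, 1.3, 1.0]
grip_width: 0.0851
```

step_arm(commands=[1, 35, -10, 0, 0, 0, 0, 1, 35, -10, 0, 0, 0, 0, 1, 35, 0, 0, 0, 0, 0, 1, 0, 0, 0, 0, 0, 0, 1, 0, 0, 0, 0, 0, 0])

```text
time: 26.95
eef_pos: [0.5289, 0.2256, 0.1843]
tool_rot: [-0.0, 0.789, 0.614, -0.0]
ft_force: [0.0, -0.8, 0.7]
grip_width: 0.0854
```

```bash
python3 see.py f1 .678 .0255 .09 40 40
python3 - <<'E'
from cell import cams
import cv2
cv2.imwrite("pics/top9.png",cams.camera("top")["img"][:,:,::-1])
E
```

```text
side crop origin 314 168 scale 5.0
top crop origin 264 149 scale 5.0
```

View pics/f1.png

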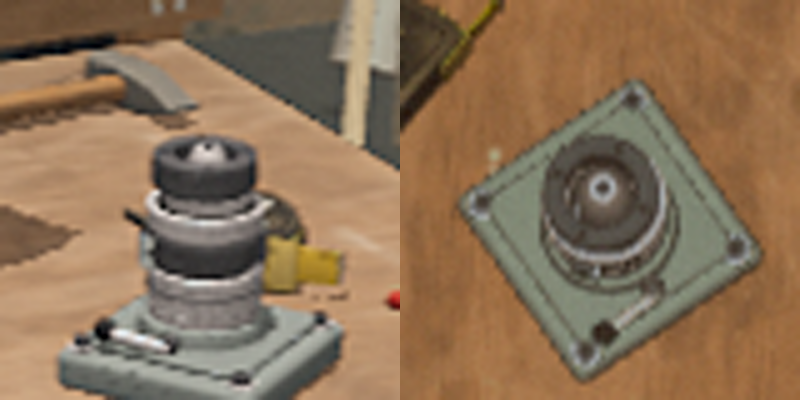

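View pics/top9.png

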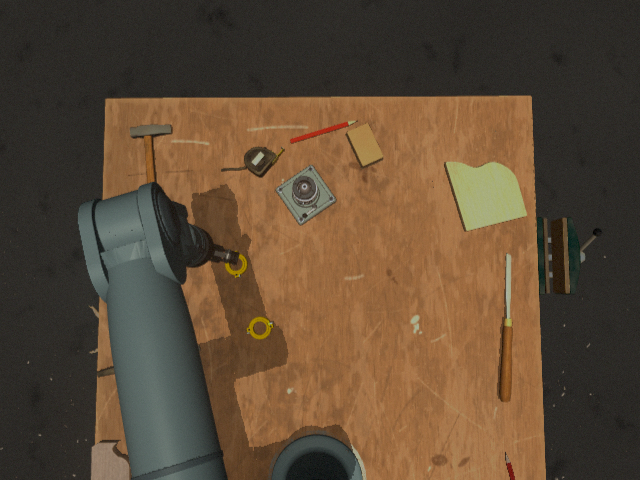

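```bash
python3 -c "
from cell import manip
s=manip.sense();print(s['time'],s['ft_force']);print(manip.sign_off())"
```

```text
27.1 [ 0.68177476 -0.51970484  0.64656469]
the job is handed in; nothing more can be done
None
```

I built the cutter set on the spindle in the order asked: thick spacer, dark cutter head (hub up), guide bearing, thin spacer, locking collar. I handed it in at about 27 s.

- **Stack:** The last side and top pictures show all five parts seated on one another. Each part matched its expected height in the side picture to about 1–2 mm. The cutter head sits about 2 mm off centre, which is within its play on the shaft.
- **Forces:** The highest tool force I read was about 10 N. That was while gripping the cutter head. The gripper is now open, clear of the stack, and reads about 1 N.
- **Bystanders:** The tape measure and the curved board appear in their starting places. In the last top picture the arm hid the wax tin, so I couldn't check it there. I saw it standing in side views earlier in the work, and the arm never worked near it. I did not touch any of the yellow look-alikes.

No checks failed. The collar's top edge appeared about 2–4 mm off its expected position before I picked it up, but it gripped and seated normally.

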